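Load, latch, tug and turn over a mosaic tile carrier

TASK

Lay every 48 mm mosaic tile on the bench, glazed face up, in the tray of the turnover jig, one to a pocket, leaving the smaller and the larger look-alike where they are. Fold the clear lid over, press it down until the spring catch snaps over its edge, then give the lid's handle a firm upward tug (about 6 N) and hold it a moment to make sure that the catch holds. Only then swing the shut tray right over by its own handle so that it lies upside down with the tiles glaze-down on the lid, and let go, without disturbing the bottle and pots.

Things in the scene. Friction and masses are not known exactly. Their poses are not given: they have to be found in the camera images.
- axle (a point): fixed point on the jig's wooden stand: middle of the level axle on which both leaves (tray, lid) turn, 55 mm above the table. x along the axle, y level towards the tray's starting side, z up. 12 mm baseboard 270 x 250 mm; two cheeks at x = +-133 mm, 66 mm high. Leaves reach 120 mm from the axle, their handle bars 160 mm
- tray (a joint): turn of the aluminium tray about the axle's +x (free edge goes from +y up and over to -y). 0 = level, open side up (start); 3.14 = upside down, level, on the -y side. Stiff damped pivot (0.4 N m, 0.3 N m s); tray about 0.8 kg; 6 to 11 N upward at its bar lift it; let go it sinks to one side, or stays where it is near upright
- tray_bar (a point): middle of the tray's own handle: round steel bar, diameter 12 mm, 60 mm long, parallel to the axle, 160 mm from it and on its level, at x = +77 mm along it. 34 mm free between bar and tray edge, open above and below; the bar can turn in the fingers. Frame turns with the tray
- tray_mid (a point): middle of the tray's floor surface, 70 mm from the axle, 6 mm below its level at the start. x along the axle, y away from it, z out of the tray's open side. Four 54 x 54 mm pockets in a row along x, centres at x = +-28.5 and +-85.5 mm, y = 0; fences 9 mm high above the floor, with 38 mm wide finger gaps in the sides facing +-y; flat floor out to y = +-50 mm
- lid (a joint): angle of the clear lid (steel edging, 0.25 kg) against the tray, same axle and sense. 0 = shut on the tray, 3.14 = folded right open on the other side (start). Damped; let go it sinks slowly. Over the tray it comes to rest on the catch's ramp at about 0.15 and snaps in when pressed with about 4 to 8 N near the catch. Shut, it clears the tiles by 2.5 mm
- lid_bar (a point): middle of the lid's handle: bar like the tray's (diameter 12 mm, 60 mm long, 160 mm from the axle, on the axle's level when the lid is level), at x = -77 mm along the axle, so the two handles lie side by side when shut. Frame turns with the lid
- lid_press (a point): point on the outer face of the lid 90 mm from the axle in line with the catch (x = 0): a good place to press it shut; 10.5 mm above the axle's level when shut
- catch (a joint): slide of the sprung catch on the tray's free edge: 0 = sprung home (over the lid's edge once that is shut), up to 0.014 m pushed outward while the lid's edge passes its ramp. Spring 1.5 N at rest, about 4 N when the lid passes; it springs back by itself
- catch_nose: nose of the sprung catch (steel, 16 mm wide, ramp above, flat hook below) at the middle of the tray's free edge (x = 0, 111 to 130 mm from the axle); stands 37 mm above the axle's level. Origin on the axle, moving with the catch
- striker: steel striker pin on the middle of the lid's free edge that the catch hooks over, with about 1.5 mm of play. Origin on the axle, axes turn with the lid
- small_c (a point): look-alike tile that is too small, 38 x 38 x 8 mm; point at its centre
- large_c (a point): look-alike tile that is too large, 58 x 58 x 8 mm; point at its centre
- flask: bystander: blue bottle, 190 mm high, radius 34 mm, origin under its base
- pot: bystander: glass paint pot, 60 mm high, radius 28 mm, origin under its base
- brushes: bystander: white pot of brushes, radius 36 mm, about 200 mm high, origin under its base
- tile1_c (a point): square mosaic tile 48 x 48 x 8 mm, about 39 g, terracotta with a white and blue glaze on its +z face; point at its centre, half-way up; x and y along its sides, z out of the glazed face. May be absent
- tile2_c (a point): square mosaic tile 48 x 48 x 8 mm, about 39 g, terracotta with a white and blue glaze on its +z face; point at its centre, half-way up; x and y along its sides, z out of the glazed face. May be absent
- tile3_c (a point): square mosaic tile 48 x 48 x 8 mm, about 39 g, terracotta with a white and blue glaze on its +z face; point at its centre, half-way up; x and y along its sides, z out of the glazed face. May be absent
- tile4_c (a point): square mosaic tile 48 x 48 x 8 mm, about 39 g, terracotta with a white and blue glaze on its +z face; point at its centre, half-way up; x and y along its sides, z out of the glazed face. May be absent
Mind the look-alikes: they are no part of the job. What is shaped like the part that bears tile4_c but black is not meant.

How it is judged:
On the way, in this order (a step that is already met when the one before it is completed fails the run):
1. every 48 mm tile lies flat, glaze up, in a pocket of the open tray (z of tile1_c in the frame of tray_mid between 0 and 0.01 m and y of tile1_c in the frame of tray_mid between -0.012 and 0.012 m and x of tile1_c in the frame of tray_mid between -0.12 and 0.12 m and angle between the z axis of each of tile1_c, tile2_c, tile3_c, tile4_c and the z axis of tray_mid, either way round below 0.12 rad and z of tile2_c in the frame of tray_mid between 0 and 0.01 m and y of tile2_c in the frame of tray_mid between -0.012 and 0.012 m and x of tile2_c in the frame of tray_mid between -0.12 and 0.12 m and z of tile3_c in the frame of tray_mid between 0 and 0.01 m and y of tile3_c in the frame of tray_mid between -0.012 and 0.012 m and x of tile3_c in the frame of tray_mid between -0.12 and 0.12 m and z of tile4_c in the frame of tray_mid between 0 and 0.01 m and y of tile4_c in the frame of tray_mid between -0.012 and 0.012 m and x of tile4_c in the frame of tray_mid between -0.12 and 0.12 m and angle between each of tile1_c, tile2_c, tile3_c, tile4_c's own z axis and vertical below 0.3 rad and value of joint lid above 0.5 rad and value of joint tray below 0.2 rad), for 0.2 s.
2. the lid is shut and the catch has sprung back over its edge (value of joint lid below 0.035 rad and value of joint catch below 0.003 m and z of tile1_c in the frame of tray_mid between 0 and 0.01 m and y of tile1_c in the frame of tray_mid between -0.012 and 0.012 m and x of tile1_c in the frame of tray_mid between -0.12 and 0.12 m and angle between the z axis of each of tile1_c, tile2_c, tile3_c, tile4_c and the z axis of tray_mid, either way round below 0.12 rad and z of tile2_c in the frame of tray_mid between 0 and 0.01 m and y of tile2_c in the frame of tray_mid between -0.012 and 0.012 m and x of tile2_c in the frame of tray_mid between -0.12 and 0.12 m and z of tile3_c in the frame of tray_mid between 0 and 0.01 m and y of tile3_c in the frame of tray_mid between -0.012 and 0.012 m and x of tile3_c in the frame of tray_mid between -0.12 and 0.12 m and z of tile4_c in the frame of tray_mid between 0 and 0.01 m and y of tile4_c in the frame of tray_mid between -0.012 and 0.012 m and x of tile4_c in the frame of tray_mid between -0.12 and 0.12 m and value of joint tray below 0.2 rad), for 0.2 s.
3. the lid is tugged upward against the catch (over 3 N at the catch) and stays shut (contact force between striker and catch_nose above 3 N and value of joint lid below 0.06 rad and value of joint tray below 0.25 rad), for 0.2 s.
4. the tray is turned right over with the lid still latched (value of joint tray above 3 rad and value of joint lid below 0.06 rad), for 0.2 s.
At the end, for the whole second after the job is handed in: the tray lies upside down (joint within 0.09 rad of 3.14) and still, lid latched shut (under 0.06 rad), every 48 mm tile inside it lying flat in a pocket with its glaze down, the other two tiles within 50 mm of where they were (value of joint tray above 3.05 rad and value of joint lid below 0.06 rad and value of joint catch below 0.003 m and velocity of joint tray below 0.05 rad/s and z of tile1_c in the frame of tray_mid between 0 and 0.01 m and y of tile1_c in the frame of tray_mid between -0.012 and 0.012 m and x of tile1_c in the frame of tray_mid between -0.12 and 0.12 m and angle between the z axis of each of tile1_c, tile2_c, tile3_c, tile4_c and the z axis of tray_mid, either way round below 0.12 rad and z of tile2_c in the frame of tray_mid between 0 and 0.01 m and y of tile2_c in the frame of tray_mid between -0.012 and 0.012 m and x of tile2_c in the frame of tray_mid between -0.12 and 0.12 m and z of tile3_c in the frame of tray_mid between 0 and 0.01 m and y of tile3_c in the frame of tray_mid between -0.012 and 0.012 m and x of tile3_c in the frame of tray_mid between -0.12 and 0.12 m and z of tile4_c in the frame of tray_mid between 0 and 0.01 m and y of tile4_c in the frame of tray_mid between -0.012 and 0.012 m and x of tile4_c in the frame of tray_mid between -0.12 and 0.12 m and angle between each of tile1_c, tile2_c, tile3_c, tile4_c's own z axis and vertical above 2.9 rad and distance of each of small_c, large_c from where it was at the start of the episode below 0.05 m); the robot touches nothing.
It fails at once if the tray is swung up with its lid not shut (value of joint tray above 0.5 rad and value of joint lid above 0.12 rad).
It fails at once if a tile of the wrong size is taken from its place (distance of any of small_c, large_c from where it was at the start of the episode above 0.05 m).
It fails at once if a bystander is knocked over or pushed away (distance of any of flask, pot, brushes from where it was at the start of the episode above 0.04 m or angle between any of flask, pot, brushes's own z axis and vertical above 0.4 rad).
Of tile1, tile2, tile3, tile4 only 2 to 4 are there at a start; the rules pass over those that are not, and their reading is None.
At some moment in a run one of tile1, tile2, tile3, tile4 may be knocked a few centimetres aside while the robot is not near it.
Once in a run the grip may slacken for a moment while it holds something.
It also fails if it takes over 210 s, if anything falls off the work surface, if the arm or the gripper's body presses on something with over 40 N, if the wrist force passes 120 N, or if a joint passes its speed limit or range.

ROBOT

A 6-joint arm with a two-finger parallel gripper is mounted at the origin on the work surface. World frame = base frame: x ahead of the robot, y to its left, z up, the work surface at z = 0. Lengths are in m, angles in rad, forces in N, time in s.
With the tool pointing down it reaches from about 0.375 to 0.9 m from the base axis. Payload 3.1 kg.
Tool frame: the origin (TCP) lies between the finger pads; the fingertips stand 19 mm ahead of it and the grasp point (between the pads) is the TCP; z points along the fingers, y is the direction in which the jaws open and shut (so a half turn about z gives the same grasp; the last joint's range is limited). The gripper opens to 87 mm and grips with 3 to 60 N. Pads are 19 mm wide; open, the fingers measure 117 mm over their backs; the gripper's body (75 mm by 190 mm) begins 51 mm behind the grasp point.
Start: joints at [-1.369, 0.527, 1.433, -0, 1.181, -0.178], TCP at [0.232, -0.58, 0.242] pointing down, gripper open.
Joint ranges: [-3.08, 3.08], [-0.75, 2.2], [0.22, 2.44], [-1.43, 4.57], [0, 2.65], [-2.85, 2.85]. Speed limits (rad/s): [2.79, 2.79, 3.14, 3.14, 3.14, 3.14].

INTERFACE

Orientations are given as a unit quaternion [x, y, z, w].
In Python, from rig import robot gives the robot as it stands.
- The arm moves only by the tool apply_moves, never from a script. Its argument "series" is a list of rows, each a list of 7 numbers: the shift along the tool's x, y, z in cm, then the turn, a rotation vector about the tool's x, y, z in degrees, then the opening, from 0 (shut) to 1 (fully open). In form: [[dx, dy, dz, rx, ry, rz, grip], ...]. A call has 1 to 5 rows; each row is the pose to reach, as a shift and turn from the pose commanded when the call began, along the tool's axes at that moment; what a row does not reach only later rows make up. A row lasts 1/12 s, in which the tool goes at most 41.7 mm and 7.16 degrees, less where a joint would pass 70% of its speed; a pose out of reach is approached as far as the arm can. A call with a gripper value outside its range is refused whole. The fingers move at their own pace and stop on an object; "newtons" is the grip in N (left out, the last holds). Time passes only in rows, so rows that repeat a pose let the fingers close. It gives the time, the measured TCP pose, the force and the opening at its end, in the units of the state.
- robot.get_obs(): the state, without advancing time (a new reading comes with each control period).
- robot.camera(name): name is "scene" or "top" or "wrist"; returns the picture (420x560x3 uint8, red, green, blue); there is no depth.
- robot.camera_params(name): a dict with "mtx" (3x3 intrinsics, pixels), "D" ([k1, k2, p1, p2, k3] as OpenCV has them; the pictures are not rectified), "origin" and "rotation" of the camera in the world. Camera axes: x right, y down, z forward; pixel columns grow to the right and rows downward; lengths in m; the calibration is good to about 2 mm. A picture is of the moment at which its call begins: read the wrist's pose just before it. camera_params takes no time and is no camera call; for the wrist camera it gives the pose at the moment of the call.
- robot.hand_in(): hands the job in, once; it reports no verdict.
The state is a dict: "time": time; "q": joint angles; "joint_velocities": joint speeds; "joint_torque": joint torques, N m; "position": TCP position; "tool_rot": TCP orientation; "ft_force": force on the tool from outside, world axes, zero at the start; "moment": the same for the moment, N m; "grip_width": finger opening in m.
Only numpy, scipy, OpenCV 4.12 (cv2) and the standard library are available. Lean on these libraries where they do the work, as an engineer would, in place of code of your own. Each camera call takes 0.05 s, during which the arm holds its last target. There are 200 camera calls.

## Working session

There is one attempt and no reset: what is moved stays moved. The work goes in short steps, Python scripts to look and compute and a tool call to move; the robot and the scene stay as the last step left them, time stands still between calls to the robot, and variables do not carry over. Pictures are saved under pics/ and viewed, about 12 in all and at most 16, crops included, and the job is handed in when it is done.

Besides the shell and the picture viewer there is one more tool, called after "Call:" as name([rows], argument=value, ...), one row to a line, values as JSON. apply_moves: Moves the arm, as the interface text tells. Its arguments: {"type":"object","properties":{"series":{"type":"array"},"newtons":{"type":"number"}},"required":["series"]}

```bash
ls; mkdir -p pics
cat > h.py <<'E'
import numpy as np, cv2
from scipy.spatial.transform import Rotation as R
from rig import robot
def snap(n,f):
    p=robot.camera_params(n); im=robot.camera(n)
    cv2.imwrite('pics/'+f,im[:,:,::-1]); np.savez('pics/'+f+'.npz',im=im,**{k:np.array(p[k]) for k in('mtx','D','origin','rotation')}); return im,p
def load(f): return np.load('pics/'+f+'.npz')
def ray(p,uv,z):
    uv=np.array(uv,float).reshape(-1,1,2)
    n=cv2.undistortPoints(uv,np.array(p['mtx']),np.array(p['D'])).reshape(-1,2)
    d=np.c_[n,np.ones(len(n))]@np.array(p['rotation']).T; o=np.array(p['origin'])
    return o+d*((z-o[2])/d[:,2])[:,None]
def proj(p,X):
    Rm=np.array(p['rotation']).T
    return cv2.projectPoints(np.array(X,float).reshape(-1,1,3),cv2.Rodrigues(Rm)[0],-Rm@np.array(p['origin']),np.array(p['mtx']),np.array(p['D']))[0].reshape(-1,2)
E
python3 - <<'E'
from h import *
print(robot.get_obs())
for n in('top','scene'):
    im,p=snap(n,n+'0.png'); print(n,p)
    cv2.imwrite(f'pics/{n}0b.png',cv2.resize(im[:,:,::-1],(800,600),interpolation=cv2.INTER_CUBIC))
E
```

```text
pics
{'time': 0.0, 'q': array([-1.36850320e+00,  5.28456243e-01,  1.43391521e+00, -4.58952935e-06,
        1.18140652e+00, -1.78466687e-01]), 'joint_velocities': array([-9.04512081e-04, -5.06574136e-04,  4.78715555e-04,  1.09699475e-06,
       -2.21766713e-03, -7.13135159e-04]), 'joint_torque': array([ 1.44199970e-03, -4.40033698e+01, -1.76593995e+01,  6.32384839e-02,
        5.79607137e-02, -1.73523267e-04]), 'position': array([ 0.23216828, -0.57952121,  0.2405736 ]), 'tool_rot': array([ 9.81931664e-01,  1.89232698e-01, -1.51386461e-05, -1.09255523e-03]), 'ft_force': array([-0.69808837,  0.88643568,  0.90206182]), 'moment': array([-0.00097868,  0.08498896,  0.0590305 ]), 'grip_width': 0.08706564476193132}
top {'mtx': array([[381.14332722,   0.        , 283.89697426],
       [  0.        , 381.14332722, 212.66560472],
       [  0.        ,   0.        ,   1.        ]]), 'D': array([0.02746064, 0.        , 0.        , 0.        , 0.        ]), 'origin': array([ 0.47948035, -0.01074626,  1.11448423]), 'rotation': array([ 0.7140381 , -0.69712828,  0.04310253, -0.04799921])}
scene {'mtx': array([[494.44510049,   0.        , 282.04785105],
       [  0.        , 494.44510049, 210.2220931 ],
       [  0.        ,   0.        ,   1.        ]]), 'D': array([-0.10277269,  0.        ,  0.        ,  0.        ,  0.        ]), 'origin': array([1.44409608, 0.57821249, 0.90650597]), 'rotation': array([ 0.42368313,  0.79510234, -0.38095388, -0.20779559])}
```

```bash
sed -i "s/im=robot.camera(n)$/p['rotation']=R.from_quat(p['rotation']).as_matrix(); im=robot.camera(n)/" h.py
python3 - <<'E'
import re
s=open('h.py').read()
s=s.replace("def load(f): return np.load('pics/'+f+'.npz')","def load(f):\n    p=dict(np.load('pics/'+f+'.npz'))\n    if p['rotation'].shape==(4,): p['rotation']=R.from_quat(p['rotation']).as_matrix()\n    return p")
open('h.py','w').write(s)
E
```

```text
(no output)
```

View pics/top0b.png

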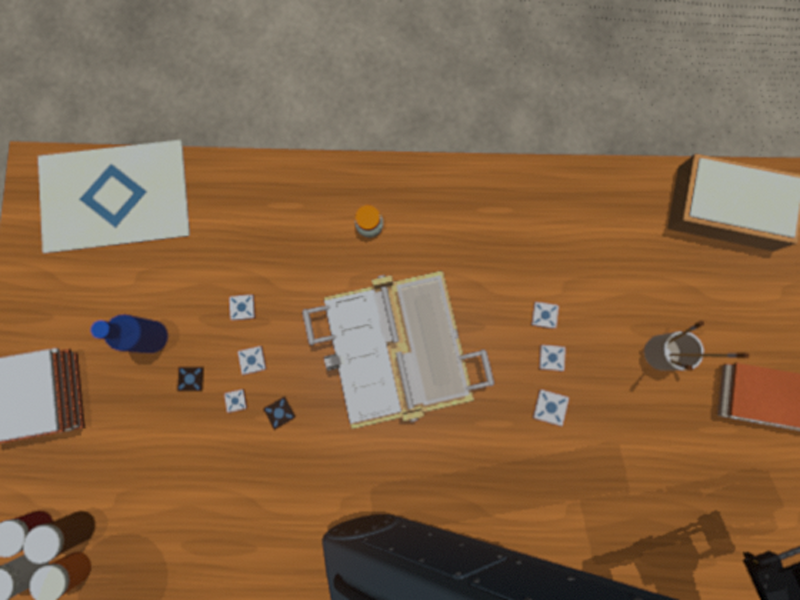

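View pics/scene0b.png

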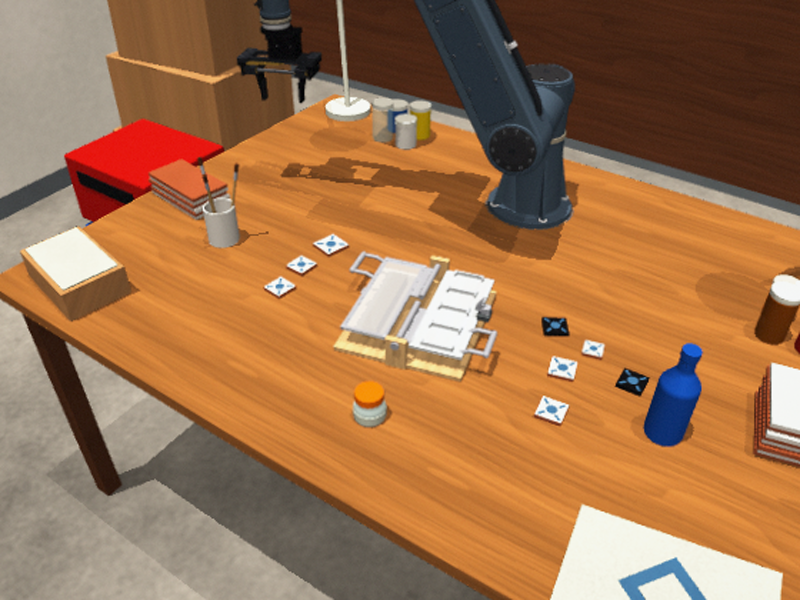

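Run:
```python
from h import *
p=load('top0.png'); im=p['im']
S=cv2.resize(im,None,fx=4,fy=4,interpolation=cv2.INTER_CUBIC)
s=.7
for c in [(242,307),(251,360),(235,401),(545,315),(552,358),(551,407),(190,378),(279,412)]:
    u,v=c[0]*s,c[1]*s; a,b=int(u*4)-60,int(v*4)-60
    w=S[b:b+120,a:a+120].astype(int)
    m=((w[:,:,2]>95)&(w[:,:,2]>w[:,:,0]*.85)).astype(np.uint8)
    cn=max(cv2.findContours(m,0,2)[0],key=cv2.contourArea); r=cv2.convexHull(cn)
    box=cv2.boxPoints(cv2.minAreaRect(r))+[a,b]
    X=ray(p,(box+.5)/4-.5,.008)
    e=np.diff(np.r_[X,X[:1]],axis=0); print(c,X.mean(0).round(4),np.linalg.norm(e,axis=1).round(4),np.degrees(np.arctan2(e[:,1],e[:,0]))[:1].round(1)%90)
cv2.imwrite('pics/c1.png',cv2.resize(im[185:305,205:350,::-1],None,fx=5,fy=5,interpolation=cv2.INTER_CUBIC))
```

```text
(242, 307) [0.6089 0.3348 0.008 ] [0.0482 0.0483 0.0479 0.0483] [4.3]
(251, 360) [0.5016 0.3078 0.008 ] [0.0483 0.0481 0.048  0.048 ] [13.2]
(235, 401) [0.4204 0.3357 0.008 ] [0.0388 0.0375 0.0386 0.0374] [12.5]
(545, 315) [ 0.6074 -0.2853  0.008 ] [0.048  0.0479 0.0479 0.0476] [82.8]
(552, 358) [ 0.521  -0.2985  0.008 ] [0.0482 0.0481 0.0481 0.0478] [85.9]
(551, 407) [ 0.4224 -0.295   0.008 ] [0.0576 0.0595 0.0575 0.0591] [74.]
(190, 378) [0.4616 0.4299 0.008 ] [0.0178 0.0171 0.0178 0.0171] [1.2]
(279, 412) [0.3983 0.2474 0.008 ] [0.0178 0.0175 0.0178 0.0175] [1.3]
```

View pics/c1.png

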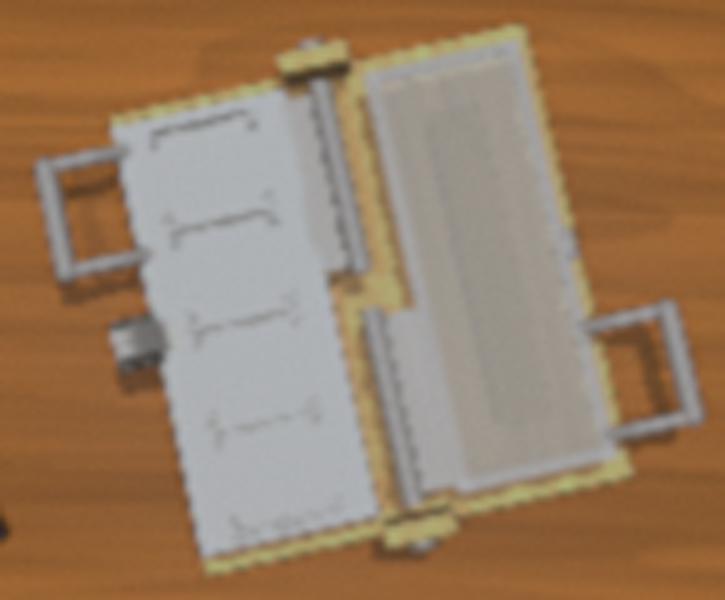

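```bash
cat > fit.py <<'E'
from h import *
from scipy.optimize import least_squares
p=load('top0.png')
C=[((55,220),(77,160,0)),((684,362),(-77,-160,0)),((522,30),(135,-125,-43)),((630,466),(-135,-125,-43)),((113,118),(135,125,-43)),((208,570),(-135,125,-43)),
((140,340),(0,120,30))]
uv=np.array([c[0] for c in C]); uv=(uv+.5)/5-.5+[205,185]; L=np.array([c[1] for c in C])/1000
def W(q): 
    return L@R.from_euler('z',q[2]).as_matrix().T+[q[0],q[1],.055]
r=least_squares(lambda q:(proj(p,W(q))-uv).ravel(),[.55,0,.2],loss='soft_l1')
print(r.x,np.degrees(r.x[2])); print((proj(p,W(r.x))-uv).round(2))
np.save('jig.npy',r.x)
E
python3 fit.py
```

```text
[0.53264617 0.01324135 0.25172474] 14.422764932371628
[[ 0.06  0.03]
 [-0.83 -0.25]
 [ 0.27 -1.71]
 [ 0.88  1.95]
 [-1.13 -0.26]
 [-0.51  1.36]
 [ 1.41 -0.46]]
```

```bash
cat >> h.py <<'E'
J=np.load('jig.npy')
def jw(x,y,z=0):  # jig frame (m) -> world
    return R.from_euler('z',J[2]).as_matrix()@[x,y,z]+[J[0],J[1],.055]
def nav(t,yaw,base=None):
    """delta (cm,deg, tool axes) to tool-down pose with tool x at yaw deg; base: (pos,yaw) default measured"""
    if base is None:
        o=robot.get_obs(); P=np.array(o['position']); Q=R.from_quat(o['tool_rot'])
    else: P=np.array(base[0]); Q=R.from_euler('z',base[1],degrees=True)*R.from_euler('x',180,degrees=True)
    T=R.from_euler('z',yaw,degrees=True)*R.from_euler('x',180,degrees=True)
    d=Q.inv().apply(np.array(t)-P)*100; r=(Q.inv()*T).as_rotvec(degrees=True)
    print('d',d.round(2),'r',r.round(2),'|d|',np.linalg.norm(d).round(1))
E
python3 - <<'E'
from h import *
print(np.degrees(J[2]))
for n,a in(('lidbar',(-.077,-.16)),('traybar',(.077,.16)),('mid',(0,.07)),('p1',(-.0855,.07)),('p2',(-.0285,.07)),('p3',(.0285,.07)),('p4',(.0855,.07))): print(n,jw(*a).round(4))
p=load('top0.png'); print(ray(p,[[672*.7,352*.7],[368*.7,222*.7],[150*.7,335*.7]],.03).round(3))
nav((.3,-.3,.24),-7.2)
nav((.6074,-.2853,.10),-7.2,((.3,-.3,.24),-7.2))
E
```

```text
14.422764932371628
lidbar [ 0.4979 -0.1609  0.055 ]
traybar [0.5674 0.1874 0.055 ]
mid [0.5152 0.081  0.055 ]
p1 [0.4324 0.0597 0.055 ]
p2 [0.4876 0.0739 0.055 ]
p3 [0.5428 0.0881 0.055 ]
p4 [0.598  0.1023 0.055 ]
[[ 0.537 -0.528  0.03 ]
 [ 0.787  0.08   0.03 ]
 [ 0.546  0.505  0.03 ]]
d [ 16.69 -23.44   0.12] r [-1.100e-01  1.000e-02  2.902e+01] |d| 28.8
d [30.31 -5.31 14.  ] r [0. 0. 0.] |d| 33.8
```

Call:
apply_moves([
  [16.7, -23.4, 0, 0, 0, 29, 1],
  [16.7, -23.4, 0, 0, 0, 29, 1],
  [16.7, -23.4, 0, 0, 0, 29, 1],
  [16.7, -23.4, 0, 0, 0, 29, 1],
  [16.7, -23.4, 0, 0, 0, 29, 1],
])

```text
time: 0.52
position: [0.2816, -0.3756, 0.2411]
tool_rot: [0.998, -0.065, -0.0, -0.0]
ft_force: [1.3, 0.9, 1.2]
grip_width: 0.0869
```

Call:
apply_moves([
  [0, 0, 0, 0, 0, 0, 1],
  [0, 0, 0, 0, 0, 0, 1],
  [0, 0, 0, 0, 0, 0, 1],
])

```text
time: 0.77
position: [0.282, -0.3785, 0.2418]
tool_rot: [0.998, -0.062, 0.0, 0.001]
ft_force: [-0.4, -0.2, -0.2]
grip_width: 0.0866
```

Run:
```python
from h import *
nav((.6074,-.2853,.10),-7.2)
```

```text
d [ 31.12 -13.31  14.18] r [ 0.1  -0.04  0.07] |d| 36.7
```

Call:
apply_moves([
  [31.1, -13.3, 14.2, 0, 0, 0, 1],
  [31.1, -13.3, 14.2, 0, 0, 0, 1],
  [31.1, -13.3, 14.2, 0, 0, 0, 1],
  [31.1, -13.3, 14.2, 0, 0, 0, 1],
  [31.1, -13.3, 14.2, 0, 0, 0, 1],
])

```text
time: 1.18
position: [0.4684, -0.3267, 0.1598]
tool_rot: [0.998, -0.064, 0.0, 0.001]
ft_force: [0.3, -0.3, 0.4]
grip_width: 0.0873
```

Call:
apply_moves([
  [13.5, -5.8, 6.2, 0, 0, 0, 1],
  [13.5, -5.8, 6.2, 0, 0, 0, 1],
  [13.5, -5.8, 6.2, 0, 0, 0, 1],
  [13.5, -5.8, 6.2, 0, 0, 0, 1],
  [13.5, -5.8, 6.2, 0, 0, 0, 1],
])

```text
time: 1.6
position: [0.6127, -0.2836, 0.0949]
tool_rot: [0.998, -0.061, 0.001, -0.0]
ft_force: [0.5, 0.1, 0.3]
grip_width: 0.0871
```

Run:
```python
from h import *
nav((.6074,-.2853,.05),-7.2)
nav((.6074,-.2853,.0205),-7.2)
im,p=snap('wrist','w1.png')
print(proj(p,[[.6074,-.2853,.008],[.521,-.2985,.008]]))
```

```text
d [-0.51  0.24  4.49] r [-0.05 -0.12  0.17] |d| 4.5
d [-0.52  0.24  7.44] r [-0.05 -0.12  0.17] |d| 7.5
[[284.92448206 230.62284208]
 [312.76954889 325.41163056]]
```

View pics/w1.png

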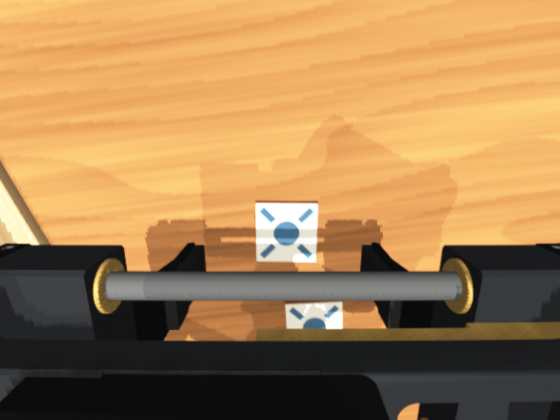

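Call:
apply_moves([
  [-0.6, 0.2, 3.5, 0, 0, 0.2, 1],
  [-0.6, 0.2, 7.2, 0, 0, 0.2, 1],
  [-0.6, 0.2, 7.35, 0, 0, 0.2, 1],
  [-0.6, 0.2, 7.35, 0, 0, 0.2, 1],
])

```text
time: 1.98
position: [0.5995, -0.2868, 0.0235]
tool_rot: [0.998, -0.065, -0.002, -0.001]
ft_force: [0.1, -0.7, -0.4]
grip_width: 0.087
```

Call:
apply_moves([
  [0, 0, 0, 0, 0, 0, 0.4],
  [0, 0, 0, 0, 0, 0, 0.4],
  [0, 0, 0, 0, 0, 0, 0.4],
  [0, 0, 0, 0, 0, 0, 0.4],
  [0, 0, 0, 0, 0, 0, 0.4],
], newtons=20)

```text
time: 2.4
position: [0.6016, -0.2858, 0.0265]
tool_rot: [0.998, -0.064, 0.001, 0.0]
ft_force: [0.3, 0.5, -0.6]
grip_width: 0.0615
```

Call:
apply_moves([
  [0, 0, 0, 0, 0, 0, 0.4],
  [0, 0, 0, 0, 0, 0, 0.4],
  [0, 0, 0, 0, 0, 0, 0.4],
])

```text
time: 2.65
position: [0.6014, -0.2854, 0.0258]
tool_rot: [0.998, -0.064, 0.0, 0.0]
ft_force: [-0.7, 0.6, 1.9]
grip_width: 0.047
```

Call:
apply_moves([
  [0, 0, 0, 0, 0, 0, 0.75],
  [0, 0, 0, 0, 0, 0, 0.75],
  [0.4, 0, 0.45, 0, 0, 0, 0.75],
  [0.4, 0, 0.45, 0, 0, 0, 0.75],
  [0.4, 0, 0.45, 0, 0, 0, 0.75],
])

```text
time: 3.07
position: [0.6053, -0.2859, 0.0203]
tool_rot: [0.998, -0.064, -0.0, -0.0]
ft_force: [-0.2, -0.4, -0.4]
grip_width: 0.0644
```

Call:
apply_moves([
  [0, 0, 0, 0, 0, 0, 0.75],
  [0, 0, 0, 0, 0, 0, 0.75],
])

```text
time: 3.23
position: [0.6052, -0.286, 0.0207]
tool_rot: [0.998, -0.064, -0.0, -0.0]
ft_force: [0.5, -0.0, 0.5]
grip_width: 0.065
```

Run:
```python
from h import *
nav((.6056,-.2853,.0205),-7.2); print(robot.get_obs()['grip_width'],robot.get_obs()['ft_force'])
```

```text
d [ 0.03 -0.07  0.02] r [-0.01  0.01 -0.18] |d| 0.1
0.06496501918553527 [ 0.50720607 -0.01057585  0.48066649]
```

Call:
apply_moves([
  [0, 0, 0, 0, 0, 0, 0.4],
  [0, 0, 0, 0, 0, 0, 0.4],
  [0, 0, 0, 0, 0, 0, 0.4],
  [0, 0, 0, 0, 0, 0, 0.4],
  [0, 0, 0, 0, 0, 0, 0.4],
], newtons=20)

```text
time: 3.65
position: [0.6053, -0.2861, 0.021]
tool_rot: [0.998, -0.064, 0.0, 0.0]
ft_force: [-0.5, -0.1, -0.8]
grip_width: 0.0478
```

Call:
apply_moves([
  [0, 0, 0, 0, 0, 0, 0.4],
  [0, 0, -1, 0, 0, 0, 0.4],
  [0, 0, -4, 0, 0, 0, 0.4],
  [0, 0, -8, 0, 0, 0, 0.4],
  [0, 0, -12, 0, 0, 0, 0.4],
])

```text
time: 4.07
position: [0.6044, -0.2854, 0.1415]
tool_rot: [0.998, -0.064, -0.001, -0.001]
ft_force: [0.3, 0.2, 0.5]
grip_width: 0.0474
```

Call:
apply_moves([
  [0, 0, -3, 0, 0, 0, 0.4],
  [0, 0, -3, 0, 0, 0, 0.4],
  [0, 0, -3, 0, 0, 0, 0.4],
])

```text
time: 4.32
position: [0.6066, -0.2869, 0.1745]
tool_rot: [0.998, -0.064, 0.003, 0.002]
ft_force: [-0.2, 0.0, -0.9]
grip_width: 0.0477
```

Run:
```python
from h import *
print(robot.get_obs()['grip_width'])
nav((*jw(-.14,.07)[:2],.19),14.4)
```

```text
0.04765231235770255
d [-26.78 -30.11  -1.79] r [  0.23  -0.29 -21.78] |d| 40.3
```

Call:
apply_moves([
  [-2.5, -3, 0, 0, 0, 0, 0.4],
  [-5, -6, 0, 0, 0, 0, 0.4],
  [-7.5, -9, -0.5, 0, 0, 0, 0.4],
  [-10, -12, -1, 0, 0, 0, 0.4],
  [-12.5, -15, -1.8, 0, 0, 0, 0.4],
])

```text
time: 4.73
position: [0.4975, -0.1191, 0.1871]
tool_rot: [0.998, -0.065, -0.003, -0.001]
ft_force: [-0.5, 0.9, 0.0]
grip_width: 0.0477
```

Call:
apply_moves([
  [-2.5, -3, 0, 0, 0, 0, 0.4],
  [-5, -6, 0, 0, 0, 0, 0.4],
  [-7.5, -9, 0, 0, 0, 0, 0.4],
  [-10, -12, 0, 0, 0, 0, 0.4],
  [-12.5, -15, 0, 0, 0, 0, 0.4],
])

```text
time: 5.15
position: [0.3933, 0.0451, 0.188]
tool_rot: [0.998, -0.065, -0.002, -0.0]
ft_force: [-0.4, 0.3, -0.3]
grip_width: 0.0473
```

Call:
apply_moves([
  [0, 0, 0, 0, 0, -7, 0.4],
  [0, 0, 0, 0, 0, -14, 0.4],
  [0, 0, 0, 0, 0, -21.6, 0.4],
  [0, 0, 0, 0, 0, -21.6, 0.4],
  [0, 0, 0, 0, 0, -21.6, 0.4],
])

```text
time: 5.57
position: [0.395, 0.0438, 0.1882]
tool_rot: [0.992, 0.122, -0.001, -0.0]
ft_force: [0.2, 0.7, 0.4]
grip_width: 0.0481
```

Call:
apply_moves([
  [0, 0, 0, 0, 0, 0, 0.4],
  [0, 0, 0, 0, 0, 0, 0.4],
  [0, 0, 0, 0, 0, 0, 0.4],
])

```text
time: 5.82
position: [0.3958, 0.0435, 0.1887]
tool_rot: [0.992, 0.123, -0.0, -0.0]
ft_force: [-0.2, -1.2, -0.5]
grip_width: 0.0474
```

Run:
```python
from h import *
print(robot.get_obs()['grip_width'],robot.get_obs()['position'])
im,p=snap('wrist','w2.png')
X=[jw(x,y,-.006) for x in(-.0855,-.0285,.0285,.0855) for y in(.07,)]
print(proj(p,X).round(1));
```

```text
0.04742821579362121 [0.39580386 0.04345376 0.18872837]
[[274.7 164.9]
 [273.9  97.9]
 [273.1  23.9]
 [272.1 -57.8]]
```

View pics/w2.png

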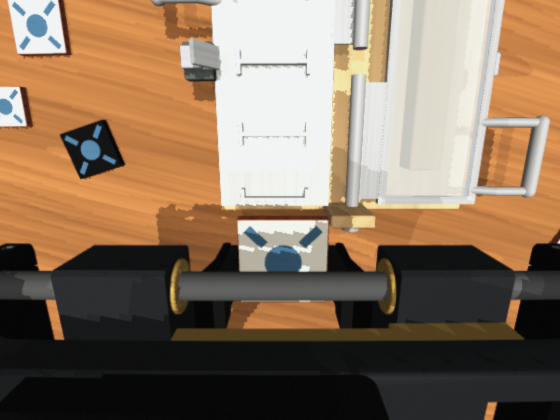

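Run:
```python
from h import *
p=load('w2.png'); im=p['im']
a=cv2.resize(im[20:220,180:340,::-1],None,fx=3.7,fy=3,interpolation=cv2.INTER_CUBIC)
a=cv2.convertScaleAbs(a,alpha=1.6,beta=-160)
cv2.imwrite('pics/c2.png',a)
```

```text
(no output)
```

View pics/c2.png

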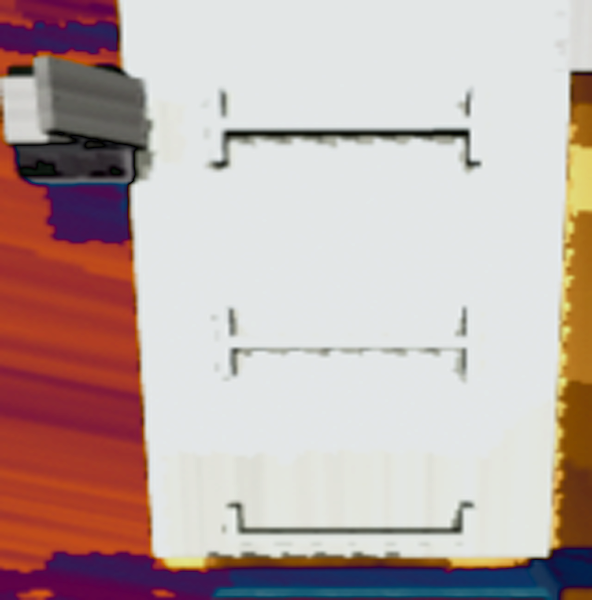

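Run:
```python
from h import *
p=load('w2.png'); print(p['origin'].round(3), R.from_matrix(p['rotation']).inv().apply([0,0,-1]).round(3))
for xf in(0,-.057,-.114):
    print(xf,proj(p,[jw(xf+dx,.07,z) for dx,z in((-.0015,-.006),(-.0015,.003),(.0015,.003),(.0015,-.006))]).round(1).tolist())
print('bar',proj(p,[jw(-.107,-.16),jw(-.047,-.16),jw(-.077,-.16),jw(0,.12,.037)]).round(1).tolist())
```

```text
[0.463 0.06  0.332] [-0.    -0.259  0.966]
0 [[273.5, 63.8], [273.2, 61.5], [273.2, 57.4], [273.5, 59.9]]
-0.057 [[274.3, 134.0], [274.1, 134.2], [274.0, 130.5], [274.3, 130.5]]
-0.114 [[275.1, 197.6], [274.9, 199.6], [274.8, 196.4], [275.1, 194.4]]
bar [[527.7, 188.6], [540.8, 120.0], [534.1, 155.2], [200.5, 49.5]]
```

Run:
```python
from h import *
J[:2]+=-.0014*np.array([np.cos(J[2]),np.sin(J[2])]); np.save('jig.npy',J)
p=load('w2.png'); o=robot.get_obs(); Q=R.from_quat(o['tool_rot'])
print(proj(p,[o['position']+Q.apply(v) for v in((.024,-.024,.011),(.024,.024,.011),(-.024,0,.011))]).round(1).tolist())
nav((*jw(.0855,.07)[:2],.11),14.4)
nav((*jw(.0855,.07)[:2],.0705),14.4)
```

```text
[[235.5, 221.8], [328.7, 221.7], [282.2, 304.7]]
d [20.91 -0.77  7.87] r [-0.01  0.02 -0.26] |d| 22.4
d [20.91 -0.76 11.82] r [-0.01  0.02 -0.26] |d| 24.0
```

Call:
apply_moves([
  [4, -0.2, 0, 0, 0, 0, 0.4],
  [8, -0.4, 0, 0, 0, 0, 0.4],
  [12, -0.6, 1, 0, 0, 0, 0.4],
  [16, -0.8, 2, 0, 0, 0, 0.4],
  [20, -0.8, 3, 0, 0, -0.3, 0.4],
])

```text
time: 6.28
position: [0.5894, 0.1013, 0.1585]
tool_rot: [0.992, 0.126, 0.0, -0.0]
ft_force: [0.1, 0.0, 0.5]
grip_width: 0.048
```

Call:
apply_moves([
  [0.9, 0, 2, 0, 0, 0, 0.4],
  [0.9, 0, 4, 0, 0, 0, 0.4],
  [0.9, 0, 5, 0, 0, 0, 0.4],
  [0.9, 0, 5, 0, 0, 0, 0.4],
  [0.9, 0, 5, 0, 0, 0, 0.4],
])

```text
time: 6.7
position: [0.5955, 0.1026, 0.1084]
tool_rot: [0.992, 0.126, -0.001, -0.0]
ft_force: [-0.1, -0.4, -0.4]
grip_width: 0.0475
```

Call:
apply_moves([
  [0, 0, 0, 0, 0, 0, 0.4],
  [0, 0, 0, 0, 0, 0, 0.4],
])

```text
time: 6.87
position: [0.5971, 0.1026, 0.1104]
tool_rot: [0.992, 0.126, 0.001, 0.0]
ft_force: [0.5, 0.9, 0.1]
grip_width: 0.0476
```

Run:
```python
from h import *
print(robot.get_obs()['grip_width'])
nav((*jw(.0855,.07)[:2],.0705),14.4)
```

```text
0.04762861026650159
d [-0.06  0.05  3.99] r [ 0.04 -0.13  0.1 ] |d| 4.0
```

Call:
apply_moves([
  [-0.1, 0.05, 2, 0, 0, 0, 0.4],
  [-0.1, 0.05, 3, 0, 0, 0, 0.4],
  [-0.1, 0.05, 3.6, 0, 0, 0, 0.4],
  [-0.1, 0.05, 3.9, 0, 0, 0, 0.4],
  [-0.1, 0.05, 3.9, 0, 0, 0, 0.4],
])

```text
time: 7.28
position: [0.5956, 0.102, 0.0702]
tool_rot: [0.992, 0.126, -0.0, -0.0]
ft_force: [-0.8, -1.3, 0.3]
grip_width: 0.0475
```

Call:
apply_moves([
  [0, 0, 0, 0, 0, 0, 0.4],
  [0, 0, 0, 0, 0, 0, 0.4],
])

```text
time: 7.45
position: [0.5961, 0.102, 0.0703]
tool_rot: [0.992, 0.126, 0.0, 0.0]
ft_force: [0.4, 0.4, 0.2]
grip_width: 0.0475
```

Call:
apply_moves([
  [0, 0, 0, 0, 0, 0, 0.68],
  [0, 0, 0, 0, 0, 0, 0.68],
  [0, 0, 0, 0, 0, 0, 0.68],
  [0, 0, 0, 0, 0, 0, 0.68],
])

```text
time: 7.78
position: [0.5958, 0.102, 0.07]
tool_rot: [0.992, 0.126, 0.0, 0.0]
ft_force: [0.5, 0.0, -0.0]
grip_width: 0.0584
```

Call:
apply_moves([
  [0, 0, -1, 0, 0, 0, 0.68],
  [0, 0, -4, 0, 0, 0, 0.68],
  [0, 0, -8, 0, 0, 0, 0.68],
  [0, 0, -10, 0, 0, 0, 0.68],
  [0, 0, -10, 0, 0, 0, 0.68],
])

```text
time: 8.2
position: [0.5994, 0.1021, 0.1761]
tool_rot: [0.992, 0.126, 0.006, 0.001]
ft_force: [0.2, -0.0, 1.2]
grip_width: 0.0591
```

Run:
```python
from h import *
print(robot.get_obs()['grip_width'])
nav((.52,-.2985,.11),-4.1)
snap('top','t2.png')
```

```text
0.05907709458840625
d [-17.81  36.77   6.52] r [ 0.07 -0.68 18.63] |d| 41.4
```

Call:
apply_moves([
  [-1.8, 3.7, 0, 0, 0, 0, 1],
  [-3.6, 7.4, 0, 0, 0, 0, 1],
  [-5.4, 11.1, 0, 0, 0, 0, 1],
  [-7.2, 14.8, 0, 0, 0, 0, 1],
  [-8.9, 18.4, 0, 0, 0, 0, 1],
])

```text
time: 8.67
position: [0.5538, -0.0996, 0.1687]
tool_rot: [0.992, 0.127, -0.001, -0.001]
ft_force: [1.0, 0.6, 0.5]
grip_width: 0.0834
```

Call:
apply_moves([
  [-1.8, 3.7, 0, 0, 0, 0, 1],
  [-3.6, 7.4, 0, 0, 0, 0, 1],
  [-5.4, 11.1, 0, 0, 0, 0, 1],
  [-7.2, 14.8, 0, 0, 0, 0, 1],
  [-8.9, 18.4, 0, 0, 0, 0, 1],
])

```text
time: 9.08
position: [0.5138, -0.3002, 0.1686]
tool_rot: [0.992, 0.126, -0.001, -0.001]
ft_force: [0.8, 0.2, -0.1]
grip_width: 0.0869
```

Call:
apply_moves([
  [0, 0, 3, 0, 0, 7, 1],
  [0, 0, 6, 0, 0, 14, 1],
  [0, 0, 6.5, 0, 0, 18.6, 1],
  [0, 0, 6.5, 0, 0, 18.6, 1],
  [0, 0, 6.5, 0, 0, 18.6, 1],
])

```text
time: 9.5
position: [0.5148, -0.2983, 0.1036]
tool_rot: [0.999, -0.035, -0.001, -0.001]
ft_force: [0.2, -0.1, 0.3]
grip_width: 0.0869
```

Call:
apply_moves([
  [0, 0, 0, 0, 0, 0, 1],
  [0, 0, 0, 0, 0, 0, 1],
])

```text
time: 9.67
position: [0.5163, -0.299, 0.1058]
tool_rot: [0.999, -0.035, 0.001, 0.001]
ft_force: [0.1, -0.1, 0.5]
grip_width: 0.087
```

```bash
cat > wt.py <<'E'
import sys
from h import *
# find glazed tile nearest predicted spot in wrist picture, print its centre/yaw/size
def find(p,guess,z=.008):
    im=p['im'].astype(int); g=proj(p,[[*guess,z]])[0]; print('pred px',g.round(1))
    hsv=cv2.cvtColor(p['im'],cv2.COLOR_RGB2HSV)
    m=((im[:,:,2]>.75*im[:,:,0])&(im[:,:,2]>70)).astype(np.uint8); m=cv2.morphologyEx(m,cv2.MORPH_CLOSE,np.ones((9,9)))
    for c in cv2.findContours(m,0,2)[0]:
        if cv2.contourArea(c)<800: continue
        r=cv2.minAreaRect(c)
        if np.hypot(*(np.array(r[0])-g))>60: continue
        X=ray(p,cv2.boxPoints(r),z); e=np.diff(np.r_[X,X[:1]],axis=0); a=np.degrees(np.arctan2(e[0,1],e[0,0]))%90
        print('px',np.round(r[0],1),'c',X.mean(0).round(4),'size',np.linalg.norm(e,axis=1).round(4),'yaw',a.round(1))
f=sys.argv[1]; gx,gy=map(float,sys.argv[2:4]); yaw=float(sys.argv[4])
snap('wrist',f); find(load(f),(gx,gy)); nav((gx,gy,.0205),yaw)
E
python3 wt.py w3.png .521 -.2985 -4.1
```

```text
pred px [280.7 214.8]
px [282. 215.] c [ 0.5202 -0.2995  0.008 ] size [0.0469 0.0464 0.0492 0.0464] yaw 86.0
d [ 0.45 -0.09  8.55] r [ 0.07 -0.1   0.1 ] |d| 8.6
```

Call:
apply_moves([
  [0.4, 0, 3.5, 0, 0, 0, 1],
  [0.4, 0, 7, 0, 0, 0, 1],
  [0.4, 0, 8.2, 0, 0, 0, 0.8],
  [0.4, 0, 8.5, 0, 0, 0, 0.75],
  [0.4, 0, 8.5, 0, 0, 0, 0.7],
])

```text
time: 10.13
position: [0.5197, -0.2993, 0.0203]
tool_rot: [0.999, -0.035, -0.0, 0.0]
ft_force: [0.4, 0.6, 0.2]
grip_width: 0.0743
```

Call:
apply_moves([
  [0, 0, 0, 0, 0, 0, 0.7],
  [0, 0, 0, 0, 0, 0, 0.7],
  [0, 0, 0, 0, 0, 0, 0.7],
])

```text
time: 10.38
position: [0.52, -0.2993, 0.0208]
tool_rot: [0.999, -0.035, 0.001, 0.0]
ft_force: [-0.8, -0.9, -1.2]
grip_width: 0.0622
```

Call:
apply_moves([
  [0, 0, 0, 0, 0, 0, 0.4],
  [0, 0, 0, 0, 0, 0, 0.4],
  [0, 0, 0, 0, 0, 0, 0.4],
  [0, 0, 0, 0, 0, 0, 0.4],
  [0, 0, 0, 0, 0, 0, 0.4],
])

```text
time: 10.8
position: [0.5197, -0.2991, 0.0201]
tool_rot: [0.999, -0.036, 0.0, 0.0]
ft_force: [0.5, -0.1, 2.0]
grip_width: 0.0479
```

Call:
apply_moves([
  [0, 0, -1, 0, 0, 0, 0.4],
  [0, 0, -4, 0, 0, 0, 0.4],
  [0, 0, -8, 0, 0, 0, 0.4],
  [0, 0, -12, 0, 0, 0, 0.4],
  [0, 0, -15, 0, 0, 0, 0.4],
])

```text
time: 11.22
position: [0.5201, -0.2996, 0.1734]
tool_rot: [0.999, -0.036, 0.001, 0.001]
ft_force: [-0.0, -1.2, -0.3]
grip_width: 0.0478
```

Run:
```python
from h import *
print(robot.get_obs()['grip_width'])
nav((*jw(.0285,.07)[:2],.17),14.4)
```

```text
0.04781440630538909
d [ -0.63 -38.79   0.27] r [  0.12  -0.12 -18.48] |d| 38.8
```

Call:
apply_moves([
  [0, -3.9, 0, 0, 0, 0, 0.4],
  [0, -7.8, 0, 0, 0, 0, 0.4],
  [-0.1, -11.7, 0, 0, 0, 0, 0.4],
  [-0.2, -15.6, 0, 0, 0, 0, 0.4],
  [-0.3, -19.4, 0, 0, 0, 0, 0.4],
])

```text
time: 11.63
position: [0.53, -0.1037, 0.1706]
tool_rot: [0.999, -0.036, 0.0, 0.0]
ft_force: [1.0, -0.6, -0.4]
grip_width: 0.0478
```

Call:
apply_moves([
  [0, -3.9, 0, 0, 0, 0, 0.4],
  [0, -7.8, 0, 0, 0, 0, 0.4],
  [-0.1, -11.7, 0, 0, 0, 0, 0.4],
  [-0.2, -15.6, 0, 0, 0, 0, 0.4],
  [-0.3, -19.4, 0, 0, 0, 0, 0.4],
])

```text
time: 12.05
position: [0.5408, 0.0903, 0.1705]
tool_rot: [0.999, -0.036, 0.0, -0.0]
ft_force: [0.5, -1.2, 0.1]
grip_width: 0.0476
```

Call:
apply_moves([
  [0, 0, 0, 0, 0, -7, 0.4],
  [0, 0, 0, 0, 0, -14, 0.4],
  [0, 0, 0, 0, 0, -18.4, 0.4],
  [0, 0, 0, 0, 0, -18.4, 0.4],
  [0, 0, 0, 0, 0, -18.4, 0.4],
])

```text
time: 12.47
position: [0.5411, 0.0884, 0.1703]
tool_rot: [0.992, 0.124, 0.0, 0.0]
ft_force: [0.2, 0.3, -0.2]
grip_width: 0.0474
```

Call:
apply_moves([
  [0, 0, 0, 0, 0, 0, 0.4],
  [0, 0, 0, 0, 0, 0, 0.4],
])

```text
time: 12.63
position: [0.5413, 0.088, 0.1701]
tool_rot: [0.992, 0.124, 0.0, 0.0]
ft_force: [0.0, 0.3, 0.1]
grip_width: 0.0477
```

Run:
```python
from h import *
print(robot.get_obs()['grip_width'])
nav((*jw(.0285,.07)[:2],.11),14.4)
```

```text
0.047707164639202077
d [0.01 0.03 6.01] r [ 0.   -0.01 -0.18] |d| 6.0
```

Excellent; lower to z = 0.0705.

Call:
apply_moves([
  [0, 0, 3, 0, 0, -0.2, 0.4],
  [0, 0, 6, 0, 0, -0.2, 0.4],
  [0, 0, 8, 0, 0, -0.2, 0.4],
  [0, 0, 9.3, 0, 0, -0.2, 0.4],
  [0, 0, 9.9, 0, 0, -0.2, 0.4],
])

```text
time: 13.05
position: [0.5399, 0.088, 0.0689]
tool_rot: [0.992, 0.126, -0.002, -0.0]
ft_force: [-2.2, 1.0, 21.8]
grip_width: 0.0477
```

Call:
apply_moves([
  [0, 0, 0, 0, 0, 0, 0.4],
  [0, 0, 0, 0, 0, 0, 0.4],
  [0, 0, 0, 0, 0, 0, 0.4],
])

```text
time: 13.3
position: [0.542, 0.0882, 0.0717]
tool_rot: [0.992, 0.126, 0.001, 0.0]
ft_force: [0.4, 0.0, -0.9]
grip_width: 0.0478
```

Run:
```python
from h import *
o=robot.get_obs();print(o['grip_width'],o['ft_force'],o['position'])
nav((*jw(.0285,.07)[:2],.0705),14.4)
nav((.5010,.3078,.17),13.2-0,((*jw(.0285,.07)[:2],.17),14.4))
nav((.6078,.3348,.17),4.3,((*jw(.0285,.07)[:2],.17),14.4))
```

```text
0.047810366644983955 [ 0.40904987  0.02370186 -0.92686015] [0.54199106 0.08817144 0.07166463]
d [-0.06  0.02  0.12] r [ 0.03 -0.1   0.09] |d| 0.1
d [  1.55 -22.32  -0.  ] r [ 0.  -0.   1.2] |d| 22.4
d [ 12.57 -22.28  -0.  ] r [ 0.  -0.  10.1] |d| 25.6
```

Call:
apply_moves([
  [0, 0, 0, 0, 0, 0, 0.68],
  [0, 0, 0, 0, 0, 0, 0.68],
  [0, 0, 0, 0, 0, 0, 0.68],
  [0, 0, 0, 0, 0, 0, 0.68],
])

```text
time: 13.63
position: [0.5414, 0.0883, 0.0713]
tool_rot: [0.992, 0.126, 0.0, 0.0]
ft_force: [0.2, 0.2, 0.3]
grip_width: 0.0577
```

Call:
apply_moves([
  [0, 0, -1, 0, 0, 0, 0.68],
  [0, 0, -4, 0, 0, 0, 0.68],
  [0, 0, -8, 0, 0, 0, 0.68],
  [0, 0, -10, 0, 0, 0, 0.68],
  [0, 0, -10, 0, 0, 0, 0.68],
])

```text
time: 14.05
position: [0.5447, 0.0883, 0.1765]
tool_rot: [0.992, 0.126, 0.006, 0.001]
ft_force: [0.7, 0.6, -0.4]
grip_width: 0.0588
```

Call:
apply_moves([
  [0.3, -4, 0, 0, 0, 1.2, 1],
  [0.6, -8, 0, 0, 0, 1.2, 1],
  [0.9, -12, 0, 0, 0, 1.2, 1],
  [1.2, -16, 0, 0, 0, 1.2, 1],
  [1.5, -20, 0, 0, 0, 1.2, 1],
])

```text
time: 14.47
position: [0.5045, 0.2871, 0.1707]
tool_rot: [0.993, 0.116, -0.001, 0.0]
ft_force: [0.2, -0.6, 0.8]
grip_width: 0.0832
```

Call:
apply_moves([
  [0, -2.3, 4, 0, 0, 0, 1],
  [0, -2.3, 6, 0, 0, 0, 1],
  [0, -2.3, 6, 0, 0, 0, 1],
  [0, -2.3, 6, 0, 0, 0, 1],
  [0, -2.3, 6, 0, 0, 0, 1],
])

```text
time: 14.88
position: [0.501, 0.3076, 0.1116]
tool_rot: [0.993, 0.116, 0.0, 0.0]
ft_force: [0.4, -0.1, 0.5]
grip_width: 0.0871
```

```bash
python3 wt.py w4.png .501 .3078 13.2
```

```text
pred px [282.1 218.1]
px [281.5 217.5] c [0.5008 0.3082 0.008 ] size [0.0473 0.0469 0.0496 0.0469] yaw 13.3
d [-0.07 -0.03  9.17] r [-0.01 -0.13  0.05] |d| 9.2
```

Call:
apply_moves([
  [-0.05, 0, 3.5, 0, 0, 0, 1],
  [-0.05, 0, 7, 0, 0, 0, 1],
  [-0.05, 0, 8.7, 0, 0, 0, 0.8],
  [-0.05, 0, 9.1, 0, 0, 0, 0.75],
  [-0.05, 0, 9.1, 0, 0, 0, 0.7],
])

```text
time: 15.35
position: [0.5007, 0.3072, 0.0207]
tool_rot: [0.993, 0.115, 0.0, -0.0]
ft_force: [0.5, -0.5, -0.3]
grip_width: 0.0741
```

Call:
apply_moves([
  [0, 0, 0, 0, 0, 0, 0.7],
  [0, 0, 0, 0, 0, 0, 0.7],
  [0, 0, 0, 0, 0, 0, 0.4],
  [0, 0, 0, 0, 0, 0, 0.4],
  [0, 0, 0, 0, 0, 0, 0.4],
])

```text
time: 15.77
position: [0.5002, 0.308, 0.0206]
tool_rot: [0.993, 0.116, 0.001, -0.0]
ft_force: [-0.5, 0.4, 0.5]
grip_width: 0.0482
```

Call:
apply_moves([
  [0, 0, 0, 0, 0, 0, 0.4],
  [0, 0, 0, 0, 0, 0, 0.4],
  [0, 0, 0, 0, 0, 0, 0.4],
])

```text
time: 16.02
position: [0.5002, 0.308, 0.0205]
tool_rot: [0.993, 0.116, 0.0, -0.0]
ft_force: [0.1, -1.8, 5.3]
grip_width: 0.0476
```

Run:
```python
from h import *
o=robot.get_obs();print(o['grip_width'],o['ft_force'],o['position'])
nav((*jw(-.0285,.07)[:2],.021),14.4)
```

```text
0.04762970774520805 [ 0.07538502 -1.75871911  5.32243936] [0.50022081 0.30801628 0.02051556]
d [-6.76 22.49 -0.05] r [ 0.   -0.05 -1.08] |d| 23.5
```

Call:
apply_moves([
  [0, 0, -1, 0, 0, 0, 0.4],
  [0, 0, -4, 0, 0, 0, 0.4],
  [0, 0, -8, 0, 0, 0, 0.4],
  [0, 0, -12, 0, 0, 0, 0.4],
  [0, 0, -15, 0, 0, 0, 0.4],
])

```text
time: 16.43
position: [0.5002, 0.3083, 0.1729]
tool_rot: [0.993, 0.116, 0.001, -0.0]
ft_force: [0.6, 0.8, -0.1]
grip_width: 0.048
```

Call:
apply_moves([
  [-1.1, 3.8, 0, 0, 0, 0, 0.4],
  [-2.3, 7.5, 0, 0, 0, 0, 0.4],
  [-3.4, 11.3, 0, 0, 0, 0, 0.4],
  [-4.5, 15, 0, 0, 0, 0, 0.4],
  [-5.6, 18.8, 0, 0, 0, 0, 0.4],
])

```text
time: 16.85
position: [0.4878, 0.1109, 0.1703]
tool_rot: [0.993, 0.117, 0.0, -0.0]
ft_force: [0.3, -0.4, -0.4]
grip_width: 0.0479
```

Call:
apply_moves([
  [-1.1, 3.7, 0, 0, 0, -1.1, 0.4],
  [-1.1, 3.7, 0, 0, 0, -1.1, 0.4],
  [-1.1, 3.7, 0, 0, 0, -1.1, 0.4],
  [-1.1, 3.7, 0, 0, 0, -1.1, 0.4],
])

```text
time: 17.18
position: [0.4864, 0.0737, 0.1701]
tool_rot: [0.992, 0.125, -0.0, -0.0]
ft_force: [-0.0, -1.2, -0.7]
grip_width: 0.0478
```

Run:
```python
from h import *
o=robot.get_obs();print(o['grip_width'],o['ft_force'],o['position'])
nav((*jw(-.0285,.07)[:2],.0705),14.4)
```

```text
0.04781614628366657 [-0.02652906 -1.22623966 -0.66394137] [0.48636479 0.07367465 0.17008109]
d [-0.01  0.01  9.96] r [-0.03 -0.   -0.05] |d| 10.0
```

Call:
apply_moves([
  [0, 0, 3, 0, 0, 0, 0.4],
  [0, 0, 6, 0, 0, 0, 0.4],
  [0, 0, 8, 0, 0, 0, 0.4],
  [0, 0, 9, 0, 0, 0, 0.4],
  [0, 0, 9.5, 0, 0, 0, 0.4],
])

```text
time: 17.6
position: [0.4855, 0.0751, 0.0735]
tool_rot: [0.992, 0.127, -0.001, -0.0]
ft_force: [-0.1, 0.4, -0.8]
grip_width: 0.0478
```

Call:
apply_moves([
  [0, 0, 0.2, 0, 0, 0, 0.4],
  [0, 0, 0.4, 0, 0, 0, 0.4],
  [0, 0, 0.4, 0, 0, 0, 0.4],
  [0, 0, 0.4, 0, 0, 0, 0.4],
])

```text
time: 17.93
position: [0.4872, 0.0737, 0.0718]
tool_rot: [0.992, 0.126, 0.001, 0.0]
ft_force: [0.4, 0.7, -0.7]
grip_width: 0.0479
```

Run:
```python
from h import *
o=robot.get_obs();print(o['grip_width'],o['ft_force'],o['position'])
nav((*jw(-.0285,.07)[:2],.0705),14.4)
nav((.6078,.3348,.17),4.3,((*jw(-.0285,.07)[:2],.17),14.4))
```

```text
0.04785591556272763 [ 0.38404443  0.72274036 -0.72942707] [0.48716471 0.0736906  0.0717615 ]
d [-0.09 -0.01  0.13] r [ 0.04 -0.11  0.03] |d| 0.2
d [ 18.27 -22.28  -0.  ] r [ 0.  -0.  10.1] |d| 28.8
```

Call:
apply_moves([
  [0, 0, 0, 0, 0, 0, 0.68],
  [0, 0, 0, 0, 0, 0, 0.68],
  [0, 0, 0, 0, 0, 0, 0.68],
  [0, 0, 0, 0, 0, 0, 0.68],
])

```text
time: 18.27
position: [0.4867, 0.0735, 0.0712]
tool_rot: [0.992, 0.125, 0.0, 0.0]
ft_force: [-0.7, -1.1, -1.4]
grip_width: 0.0581
```

Call:
apply_moves([
  [0, 0, -1, 0, 0, 0, 0.68],
  [0, 0, -4, 0, 0, 0, 0.68],
  [0, 0, -8, 0, 0, 0, 0.68],
  [0, 0, -10, 0, 0, 0, 0.68],
  [0, 0, -10, 0, 0, 0, 0.68],
])

```text
time: 18.68
position: [0.4895, 0.0734, 0.1759]
tool_rot: [0.992, 0.126, 0.005, 0.001]
ft_force: [0.6, 0.1, 0.5]
grip_width: 0.0592
```

Call:
apply_moves([
  [2.5, -3.1, 0, 0, 0, 0, 1],
  [5, -6.2, 0, 0, 0, 0, 1],
  [7.5, -9.2, 0, 0, 0, 0, 1],
  [10, -12.2, 0, 0, 0, 0, 1],
  [12.5, -15.2, 0, 0, 0, 0, 1],
])

```text
time: 19.1
position: [0.5695, 0.2534, 0.1706]
tool_rot: [0.992, 0.125, -0.001, 0.0]
ft_force: [0.7, -1.1, -0.4]
grip_width: 0.0832
```

Call:
apply_moves([
  [2.4, -3, 0, 0, 0, 0, 1],
  [4.8, -6, 0, 0, 0, 5, 1],
  [5.8, -7.1, 0, 0, 0, 10.1, 1],
  [5.8, -7.1, 0, 0, 0, 10.1, 1],
  [5.8, -7.1, 3, 0, 0, 10.1, 1],
])

```text
time: 19.52
position: [0.6119, 0.3374, 0.146]
tool_rot: [0.999, 0.039, 0.006, -0.002]
ft_force: [1.2, -0.4, 0.8]
grip_width: 0.0867
```

Call:
apply_moves([
  [0, 0, 3, 0, 0, 0, 1],
  [0, 0, 3, 0, 0, 0, 1],
  [0, 0, 3, 0, 0, 0, 1],
  [0, 0, 3, 0, 0, 0, 1],
])

```text
time: 19.85
position: [0.6085, 0.3345, 0.1118]
tool_rot: [0.999, 0.038, 0.0, -0.0]
ft_force: [0.3, -0.9, 0.9]
grip_width: 0.0871
```

```bash
python3 wt.py w5.png .6078 .3348 4.3
```

```text
pred px [281.6 219. ]
px [281.2 217.6] c [0.6083 0.3351 0.008 ] size [0.0475 0.0478 0.0498 0.0479] yaw 6.0
d [-0.17 -0.    9.22] r [-0.04 -0.15  0.01] |d| 9.2
```

Call:
apply_moves([
  [-0.1, 0, 3.5, 0, 0, 0, 1],
  [-0.1, 0, 7, 0, 0, -0.7, 1],
  [-0.1, 0, 8.7, 0, 0, -0.7, 0.8],
  [-0.1, 0, 9.15, 0, 0, -0.7, 0.75],
  [-0.1, 0, 9.15, 0, 0, -0.7, 0.7],
])

```text
time: 20.32
position: [0.6079, 0.3351, 0.0207]
tool_rot: [0.999, 0.044, 0.001, -0.0]
ft_force: [-0.6, 0.3, 0.3]
grip_width: 0.0742
```

Call:
apply_moves([
  [0, 0, 0, 0, 0, 0, 0.7],
  [0, 0, 0, 0, 0, 0, 0.7],
  [0, 0, 0, 0, 0, 0, 0.4],
  [0, 0, 0, 0, 0, 0, 0.4],
  [0, 0, 0, 0, 0, 0, 0.4],
])

```text
time: 20.73
position: [0.6075, 0.3351, 0.0201]
tool_rot: [0.999, 0.044, 0.0, -0.0]
ft_force: [0.0, -0.0, 0.5]
grip_width: 0.0479
```

Call:
apply_moves([
  [0, 0, 0, 0, 0, 0, 0.4],
  [0, 0, 0, 0, 0, 0, 0.4],
  [0, 0, 0, 0, 0, 0, 0.4],
])

```text
time: 20.98
position: [0.6075, 0.3351, 0.02]
tool_rot: [0.999, 0.044, 0.0, -0.0]
ft_force: [-0.5, -0.4, 3.9]
grip_width: 0.0472
```

Run:
```python
from h import *
o=robot.get_obs();print(o['grip_width'],o['ft_force'],o['position'])
nav((*jw(-.0855,.07)[:2],.021),14.4)
```

```text
0.04722699859878768 [-0.53819006 -0.39162864  3.9006271 ] [0.60747661 0.33513074 0.02004002]
d [-19.99  25.92  -0.11] r [-0.   -0.04 -9.38] |d| 32.7
```

Call:
apply_moves([
  [0, 0, -1, 0, 0, 0, 0.4],
  [0, 0, -4, 0, 0, 0, 0.4],
  [0, 0, -8, 0, 0, 0, 0.4],
  [0, 0, -12, 0, 0, 0, 0.4],
  [0, 0, -15, 0, 0, 0, 0.4],
])

```text
time: 21.4
position: [0.6079, 0.3354, 0.1728]
tool_rot: [0.999, 0.044, 0.001, -0.0]
ft_force: [0.8, 0.0, 0.3]
grip_width: 0.0477
```

Call:
apply_moves([
  [-2.4, 3.1, 0, 0, 0, 0, 0.4],
  [-4.8, 6.2, 0, 0, 0, 0, 0.4],
  [-7.2, 9.3, 0, 0, 0, 0, 0.4],
  [-9.6, 12.4, 0, 0, 0, 0, 0.4],
  [-12, 15.5, 0, 0, 0, 0, 0.4],
])

```text
time: 21.82
position: [0.4997, 0.169, 0.1698]
tool_rot: [0.999, 0.044, 0.0, 0.0]
ft_force: [0.7, -0.5, 0.2]
grip_width: 0.0482
```

Call:
apply_moves([
  [-2.4, 3.1, 0, 0, 0, 0, 0.4],
  [-4.8, 6.2, 0, 0, 0, 0, 0.4],
  [-7.2, 9.3, 0, 0, 0, -5, 0.4],
  [-8, 10.4, 0, 0, 0, -9.4, 0.4],
  [-8, 10.4, 0, 0, 0, -9.4, 0.4],
])

```text
time: 22.23
position: [0.4279, 0.0577, 0.1696]
tool_rot: [0.992, 0.124, -0.001, -0.0]
ft_force: [-0.4, -0.2, 0.3]
grip_width: 0.0477
```

Call:
apply_moves([
  [0, 0, 0, 0, 0, 0, 0.4],
  [0, 0, 0, 0, 0, 0, 0.4],
  [0, 0, 0, 0, 0, 0, 0.4],
])

```text
time: 22.48
position: [0.4317, 0.0602, 0.1696]
tool_rot: [0.992, 0.126, 0.001, 0.0]
ft_force: [0.9, 0.7, 0.1]
grip_width: 0.0476
```

Run:
```python
from h import *
o=robot.get_obs();print(o['grip_width'],o['ft_force'],o['position'])
nav((*jw(-.0855,.07)[:2],.0705),14.4)
```

```text
0.047561178955006084 [0.86609641 0.69555523 0.10268665] [0.43174933 0.06022604 0.16963396]
d [-0.1   0.06  9.91] r [ 0.02 -0.09  0.04] |d| 9.9
```

Call:
apply_moves([
  [0, 0.05, 3, 0, 0, 0, 0.4],
  [0, 0.05, 6, 0, 0, 0, 0.4],
  [0, 0.05, 8, 0, 0, 0, 0.4],
  [0, 0.05, 9, 0, 0, 0, 0.4],
  [0, 0.05, 9.5, 0, 0, 0, 0.4],
])

```text
time: 22.9
position: [0.4306, 0.06, 0.0726]
tool_rot: [0.992, 0.126, -0.001, -0.0]
ft_force: [0.1, 0.2, 0.2]
grip_width: 0.0478
```

Call:
apply_moves([
  [0, 0, 0.2, 0, 0, 0, 0.4],
  [0, 0, 0.35, 0, 0, 0, 0.4],
  [0, 0, 0.35, 0, 0, 0, 0.4],
  [0, 0, 0.35, 0, 0, 0, 0.4],
])

```text
time: 23.23
position: [0.4314, 0.0592, 0.0715]
tool_rot: [0.992, 0.126, 0.001, 0.0]
ft_force: [0.1, 0.2, -0.4]
grip_width: 0.0475
```

Run:
```python
from h import *
o=robot.get_obs();print(o['grip_width'],o['ft_force'],o['position'])
nav((*jw(-.0855,.07)[:2],.0705),14.4)
```

```text
0.047517760263423886 [ 0.12116748  0.20867328 -0.38594544] [0.43138909 0.05917651 0.07152692]
d [-0.03 -0.03  0.1 ] r [ 0.04 -0.1   0.04] |d| 0.1
```

Call:
apply_moves([
  [0, 0, 0, 0, 0, 0, 0.68],
  [0, 0, 0, 0, 0, 0, 0.68],
  [0, 0, 0, 0, 0, 0, 0.68],
  [0, 0, 0, 0, 0, 0, 0.68],
])

```text
time: 23.57
position: [0.4309, 0.059, 0.0712]
tool_rot: [0.992, 0.125, 0.0, 0.0]
ft_force: [-0.1, -0.1, -0.5]
grip_width: 0.0581
```

Call:
apply_moves([
  [0, 0, -1, 0, 0, 0, 0.68],
  [0, 0, -4, 0, 0, 0, 0.68],
  [0, 0, -8, 0, 0, 0, 0.68],
  [0, 0, -10, 0, 0, 0, 0.68],
  [0, 0, -10, 0, 0, 0, 0.68],
])

```text
time: 23.98
position: [0.4335, 0.0588, 0.1748]
tool_rot: [0.992, 0.126, 0.005, 0.001]
ft_force: [0.5, -0.5, -0.2]
grip_width: 0.0594
```

Call:
apply_moves([
  [0.2, 4, 0, 0, 0, 0, 0.5],
  [0.4, 8, 0, 0, 0, 0, 0.5],
  [0.6, 12, 0, 0, 0, 0, 0.5],
  [0.7, 16, 0, 0, 0, 0, 0.5],
  [0.8, 20, 0, 0, 0, 0, 0.5],
])

```text
time: 24.4
position: [0.4879, -0.1342, 0.1701]
tool_rot: [0.992, 0.125, -0.001, -0.0]
ft_force: [1.1, 0.4, 1.1]
grip_width: 0.0444
```

Call:
apply_moves([
  [0, 3, 0, 0, 0, 0, 0.5],
  [0, 3, 0, 0, 0, 0, 0.5],
  [0, 3, 0, 0, 0, 0, 0.5],
  [0, 3, 0, 0, 0, 0, 0.5],
])

```text
time: 24.73
position: [0.4944, -0.1607, 0.1699]
tool_rot: [0.992, 0.125, -0.001, -0.001]
ft_force: [-0.1, 0.3, 0.1]
grip_width: 0.0437
```

Run:
```python
from h import *
o=robot.get_obs();print(o['grip_width'],o['ft_force'],o['position'])
nav((*jw(-.077,-.16)[:2],.12),14.4)
t,_=snap('top','t3.png'); w,_=snap('wrist','w6.png'); s,_=snap('scene','s3.png')
a=cv2.resize(t[180:310,190:360],(400,300),interpolation=3); b=cv2.resize(w,(400,300)); c=cv2.resize(s[160:280,220:380],(400,300),interpolation=3); d=np.zeros_like(a)
cv2.imwrite('pics/c3.png',np.vstack([np.hstack([a,c]),np.hstack([b,d])])[:,:,::-1])
```

```text
0.04370226966146672 [-0.13994649  0.30829508  0.11866112] [ 0.49435868 -0.16074434  0.16987087]
d [0.21 0.12 4.99] r [-0.16  0.13 -0.01] |d| 5.0
```

View pics/c3.png

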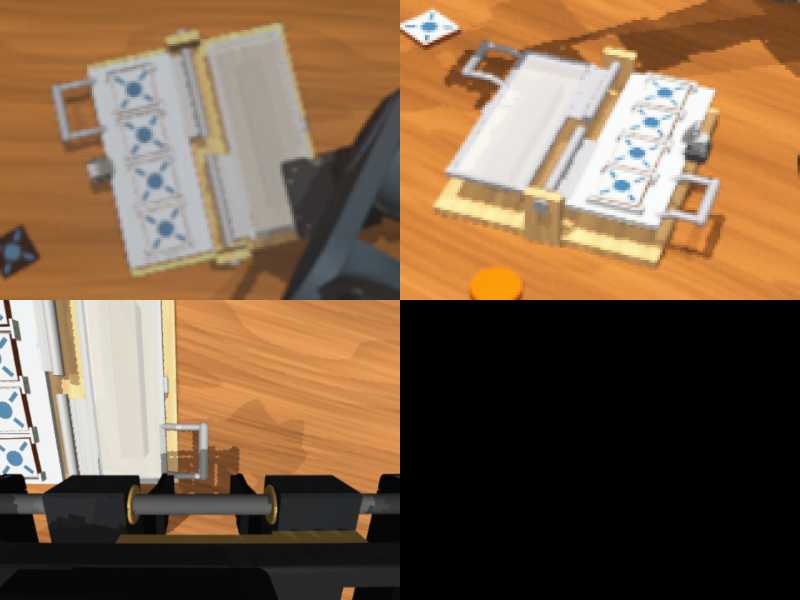

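Run:
```python
from h import *
p=load('w6.png')
print(proj(p,[jw(-.107,-.16),jw(-.047,-.16),jw(-.077,-.16)]).round(1).tolist())
cv2.imwrite('pics/c4.png',cv2.resize(p['im'][150:290,200:340,::-1],(560,560),interpolation=3))
```

```text
[[284.4, 245.0], [284.6, 177.1], [284.5, 212.0]]
```

View pics/c4.png

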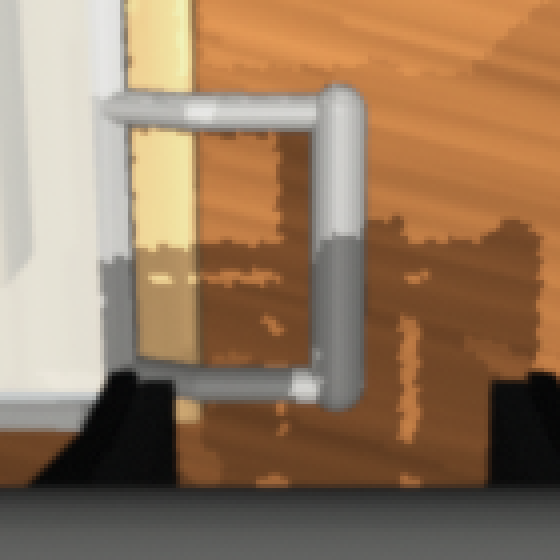

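Call:
apply_moves([
  [0.2, 0.1, 3, 0, 0, 0, 0.3],
  [0.2, 0.1, 5, 0, 0, 0, 0.3],
  [0.2, 0.1, 5, 0, 0, 0, 0.3],
  [0.2, 0.1, 5, 0, 0, 0, 0.3],
])

```text
time: 25.22
position: [0.497, -0.1607, 0.1203]
tool_rot: [0.992, 0.126, -0.001, -0.001]
ft_force: [0.4, -0.2, 0.1]
grip_width: 0.0283
```

Call:
apply_moves([
  [0, 0, 0, 0, 0, 0, 0.3],
  [0, 0, 0, 0, 0, 0, 0.3],
])

```text
time: 25.38
position: [0.4987, -0.1622, 0.1221]
tool_rot: [0.992, 0.126, 0.001, 0.001]
ft_force: [-0.6, -0.2, -0.4]
grip_width: 0.0267
```

Run:
```python
from h import *
o=robot.get_obs();print(o['grip_width'],o['position'])
nav((*jw(-.077,-.16)[:2],.055),14.4)
def arc(a0,a1,n=5):
    a=np.radians(np.linspace(a0,a1,n+1)); 
    print(a0,a1,[[round(-16*(np.cos(t)-np.cos(a[0])),2),round(-16*(np.sin(t)-np.sin(a[0])),2)] for t in a[1:]])
b=[180,155,130,105,80,55,35,20,10]
for i,j in zip(b,b[1:]): arc(i,j)
```

```text
0.02674587565644589 [ 0.49869228 -0.16215877  0.12212905]
d [-0.19 -0.15  6.71] r [ 0.09 -0.1   0.06] |d| 6.7
180 155 [[np.float64(-0.06), np.float64(-1.39)], [np.float64(-0.24), np.float64(-2.78)], [np.float64(-0.55), np.float64(-4.14)], [np.float64(-0.96), np.float64(-5.47)], [np.float64(-1.5), np.float64(-6.76)]]
155 130 [[np.float64(-0.64), np.float64(-1.24)], [np.float64(-1.39), np.float64(-2.42)], [np.float64(-2.24), np.float64(-3.52)], [np.float64(-3.19), np.float64(-4.55)], [np.float64(-4.22), np.float64(-5.49)]]
130 105 [[np.float64(-1.11), np.float64(-0.85)], [np.float64(-2.28), np.float64(-1.6)], [np.float64(-3.52), np.float64(-2.24)], [np.float64(-4.81), np.float64(-2.78)], [np.float64(-6.14), np.float64(-3.2)]]
105 80 [[np.float64(-1.36), np.float64(-0.3)], [np.float64(-2.75), np.float64(-0.48)], [np.float64(-4.14), np.float64(-0.55)], [np.float64(-5.54), np.float64(-0.48)], [np.float64(-6.92), np.float64(-0.3)]]
80 55 [[np.float64(-1.36), np.float64(0.3)], [np.float64(-2.69), np.float64(0.72)], [np.float64(-3.98), np.float64(1.26)], [np.float64(-5.22), np.float64(1.9)], [np.float64(-6.4), np.float64(2.65)]]
55 35 [[np.float64(-0.89), np.float64(0.67)], [np.float64(-1.73), np.float64(1.4)], [np.float64(-2.52), np.float64(2.19)], [np.float64(-3.26), np.float64(3.04)], [np.float64(-3.93), np.float64(3.93)]]
35 20 [[np.float64(-0.46), np.float64(0.7)], [np.float64(-0.89), np.float64(1.42)], [np.float64(-1.27), np.float64(2.16)], [np.float64(-1.62), np.float64(2.93)], [np.float64(-1.93), np.float64(3.7)]]
20 10 [[np.float64(-0.18), np.float64(0.53)], [np.float64(-0.35), np.float64(1.06)], [np.float64(-0.49), np.float64(1.6)], [np.float64(-0.62), np.float64(2.15)], [np.float64(-0.72), np.float64(2.69)]]
```

Call:
apply_moves([
  [-0.15, -0.15, 2, 0, 0, 0, 0.3],
  [-0.15, -0.15, 4, 0, 0, 0, 0.3],
  [-0.15, -0.15, 5.5, 0, 0, 0, 0.3],
  [-0.15, -0.15, 6.6, 0, 0, 0, 0.3],
  [-0.15, -0.15, 6.6, 0, 0, 0, 0.3],
])

```text
time: 25.8
position: [0.4956, -0.1608, 0.054]
tool_rot: [0.992, 0.125, -0.001, -0.001]
ft_force: [1.0, -0.3, 0.2]
grip_width: 0.0262
```

Call:
apply_moves([
  [0, 0, 0, 0, 0, 0, 0.3],
  [0, 0, 0, 0, 0, 0, 0.3],
  [0, 0, 0, 0, 0, 0, 0.05],
  [0, 0, 0, 0, 0, 0, 0.05],
  [0, 0, 0, 0, 0, 0, 0.05],
], newtons=12)

```text
time: 26.22
position: [0.4965, -0.1613, 0.0556]
tool_rot: [0.992, 0.125, 0.001, 0.0]
ft_force: [-0.0, 1.2, -0.1]
grip_width: 0.0132
```

Call:
apply_moves([
  [0, 0, 0, 0, 0, 0, 0.05],
  [0, 0, 0, 0, 0, 0, 0.05],
  [0, 0, 0, 0, 0, 0, 0.05],
])

```text
time: 26.47
position: [0.4962, -0.1606, 0.0554]
tool_rot: [0.992, 0.125, 0.0, -0.0]
ft_force: [0.8, 4.4, 5.7]
grip_width: 0.0115
```

Run:
```python
from h import *
o=robot.get_obs();print(o['grip_width'],o['position'],o['ft_force'])
nav((*jw(-.077,-.16)[:2],.055),14.4)
```

```text
0.011489455735890051 [ 0.49624101 -0.16059074  0.05541668] [0.78868596 4.41070863 5.71309895]
d [0.02 0.07 0.04] r [-0.02 -0.03 -0.01] |d| 0.1
```

Bar gripped. First arc segment, checking the force.

Call:
apply_moves([
  [0, -0.1, -1.4, 0, 0, 0, 0.05],
  [0, -0.2, -2.8, 0, 0, 0, 0.05],
  [0, -0.5, -4.1, 0, 0, 0, 0.05],
  [0, -1, -5.5, 0, 0, 0, 0.05],
  [0, -1.5, -6.8, 0, 0, 0, 0.05],
])

```text
time: 26.88
position: [0.4925, -0.1467, 0.1231]
tool_rot: [0.992, 0.126, 0.0, 0.0]
ft_force: [1.3, 1.9, -3.3]
grip_width: 0.0115
```

Call:
apply_moves([
  [0, 0, 0, 0, 0, 0, 0.05],
  [0, 0, 0, 0, 0, 0, 0.05],
])

```text
time: 27.05
position: [0.4926, -0.1468, 0.123]
tool_rot: [0.992, 0.126, 0.001, 0.001]
ft_force: [0.5, -0.0, -2.0]
grip_width: 0.0115
```

Works well; continue over.

Call:
apply_moves([
  [0, -0.6, -1.2, 0, 0, 0, 0.05],
  [0, -1.4, -2.4, 0, 0, 0, 0.05],
  [0, -2.2, -3.5, 0, 0, 0, 0.05],
  [0, -3.2, -4.6, 0, 0, 0, 0.05],
  [0, -4.2, -5.5, 0, 0, 0, 0.05],
])

```text
time: 27.47
position: [0.4826, -0.107, 0.1802]
tool_rot: [0.992, 0.126, 0.001, 0.002]
ft_force: [-0.7, -6.6, 5.3]
grip_width: 0.0117
```

Call:
apply_moves([
  [0, -1.1, -0.8, 0, 0, 0, 0.05],
  [0, -2.3, -1.6, 0, 0, 0, 0.05],
  [0, -3.5, -2.2, 0, 0, 0, 0.05],
  [0, -4.8, -2.8, 0, 0, 0, 0.05],
  [0, -6.1, -3.2, 0, 0, 0, 0.05],
])

```text
time: 27.88
position: [0.4674, -0.0464, 0.2121]
tool_rot: [0.992, 0.126, 0.002, 0.001]
ft_force: [0.6, -1.6, 4.7]
grip_width: 0.0113
```

Call:
apply_moves([
  [0, -1.4, -0.3, 0, 0, 0, 0.05],
  [0, -2.7, -0.5, 0, 0, 0, 0.05],
  [0, -4.1, -0.55, 0, 0, 0, 0.05],
  [0, -5.5, -0.5, 0, 0, 0, 0.05],
  [0, -6.9, -0.3, 0, 0, 0, 0.05],
])

```text
time: 28.3
position: [0.4499, 0.0217, 0.2136]
tool_rot: [0.992, 0.125, 0.001, -0.0]
ft_force: [3.2, -0.9, 0.9]
grip_width: 0.0116
```

Run:
```python
from h import *
o=robot.get_obs();print(o['grip_width'],o['position'],o['ft_force'])
a=np.radians(80); nav(jw(-.077,.16*np.cos(a),.16*np.sin(a)),14.4)
```

```text
0.011562190009970224 [0.44989074 0.02167061 0.21364348] [ 3.20876023 -0.9241235   0.92029394]
d [-0.04  0.1   0.11] r [-0.   -0.16  0.  ] |d| 0.2
```

Call:
apply_moves([
  [0, -1.3, 0.4, 0, 0, 0, 0.05],
  [0, -2.6, 0.8, 0, 0, 0, 0.05],
  [0, -3.9, 1.3, 0, 0, 0, 0.05],
  [0, -5.1, 2, 0, 0, 0, 0.05],
  [0, -6.3, 2.75, 0, 0, 0, 0.05],
])

```text
time: 28.72
position: [0.4341, 0.0831, 0.1858]
tool_rot: [0.992, 0.125, 0.001, -0.001]
ft_force: [3.3, 0.9, 1.8]
grip_width: 0.0117
```

Call:
apply_moves([
  [0, -0.9, 0.7, 0, 0, 0, 0.05],
  [0, -1.7, 1.4, 0, 0, 0, 0.05],
  [0, -2.5, 2.2, 0, 0, 0, 0.05],
  [0, -3.3, 3, 0, 0, 0, 0.05],
  [0, -3.9, 3.9, 0, 0, 0, 0.05],
])

```text
time: 29.13
position: [0.4244, 0.1202, 0.146]
tool_rot: [0.992, 0.125, 0.001, -0.001]
ft_force: [2.7, 6.7, 4.4]
grip_width: 0.0115
```

Call:
apply_moves([
  [0, -0.5, 0.7, 0, 0, 0, 0.05],
  [0, -0.9, 1.4, 0, 0, 0, 0.05],
  [0, -1.3, 2.2, 0, 0, 0, 0.05],
  [0, -1.6, 2.9, 0, 0, 0, 0.05],
  [0, -1.9, 3.7, 0, 0, 0, 0.05],
])

```text
time: 29.55
position: [0.4196, 0.1389, 0.109]
tool_rot: [0.992, 0.125, 0.001, -0.001]
ft_force: [2.5, 8.9, 3.3]
grip_width: 0.0117
```

Call:
apply_moves([
  [0, 0, 0, 0, 0, 0, 0.05],
  [0, 0, 0, 0, 0, 0, 0.05],
])

```text
time: 29.72
position: [0.4195, 0.1389, 0.1087]
tool_rot: [0.992, 0.125, 0.0, -0.001]
ft_force: [3.7, 9.5, 2.1]
grip_width: 0.0112
```

Run:
```python
from h import *
o=robot.get_obs();print(o['grip_width'],o['position'],o['ft_force'])
for d in (20,9):
    a=np.radians(d); nav(jw(-.077,.16*np.cos(a),.16*np.sin(a)),14.4)
s,_=snap('scene','s4.png'); t,_=snap('top','t4.png')
c=cv2.resize(s[150:290,220:390],(400,300),interpolation=3); a=cv2.resize(t[180:310,190:360],(400,300),interpolation=3)
cv2.imwrite('pics/c5.png',np.hstack([a,c])[:,:,::-1])
```

```text
0.011182679031131178 [0.41954065 0.13892113 0.10874157] [3.69478269 9.46588422 2.1160271 ]
d [-0.02 -0.05 -0.1 ] r [-0.13 -0.05 -0.08] |d| 0.1
d [-0.02 -0.81  2.87] r [-0.13 -0.05 -0.08] |d| 3.0
```

View pics/c5.png

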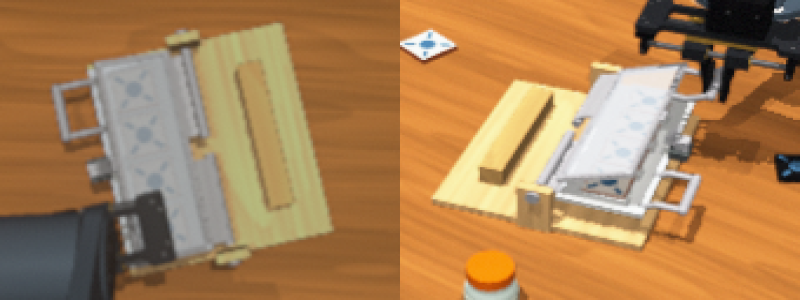

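Call:
apply_moves([
  [0, -0.2, 0.6, 0, 0, 0, 0.05],
  [0, -0.4, 1.2, 0, 0, 0, 0.05],
  [0, -0.6, 1.8, 0, 0, 0, 0.05],
  [0, -0.7, 2.3, 0, 0, 0, 0.05],
  [0, -0.75, 2.6, 0, 0, 0, 0.05],
])

```text
time: 30.23
position: [0.4177, 0.146, 0.0827]
tool_rot: [0.992, 0.125, 0.0, -0.001]
ft_force: [3.5, 10.4, 1.5]
grip_width: 0.0111
```

Call:
apply_moves([
  [0, 0, 0, 0, 0, 0, 0.3],
  [0, 0, 0, 0, 0, 0, 0.3],
  [0, 0, 0, 0, 0, 0, 0.3],
  [0, 0, 0, 0, 0, 0, 0.3],
  [0, 0, 0, 0, 0, 0, 0.3],
])

```text
time: 30.65
position: [0.4165, 0.1442, 0.0832]
tool_rot: [0.992, 0.125, -0.001, 0.0]
ft_force: [-0.9, -0.3, 0.0]
grip_width: 0.0254
```

Call:
apply_moves([
  [0, 0, -3, 0, 0, 0, 0.3],
  [0, 0, -6, 0, 0, 0, 0.3],
  [0, 0, -8, 0, 0, 0, 0],
  [0, 0, -8, 0, 0, 0, 0],
  [0, 0, -8, 0, 0, 0, 0],
])

```text
time: 31.07
position: [0.4178, 0.1443, 0.1642]
tool_rot: [0.992, 0.125, 0.001, 0.0]
ft_force: [0.3, 0.3, -0.1]
grip_width: 0.0134
```

Run:
```python
from h import *
o=robot.get_obs();print(o['grip_width'],o['position'],o['ft_force'])
print(jw(0,.09)); nav((*jw(0,.088)[:2],.12),14.4)
```

```text
0.013373313361185687 [0.41781047 0.14431466 0.1642289 ] [ 0.31569136  0.25265099 -0.09090966]
[0.50887356 0.10005623 0.055     ]
d [7.71 6.75 4.44] r [ 0.03 -0.13  0.01] |d| 11.2
```

Call:
apply_moves([
  [2.5, 2.2, 0, 0, 0, 0, 0],
  [5, 4.4, 0, 0, 0, 0, 0],
  [7.7, 6.8, 1, 0, 0, 0, 0],
  [7.7, 6.8, 4, 0, 0, 0, 0],
  [7.7, 6.8, 5, 0, 0, 0, 0],
], newtons=30)

```text
time: 31.48
position: [0.5087, 0.0964, 0.1097]
tool_rot: [0.992, 0.124, -0.002, -0.0]
ft_force: [-1.5, 1.0, -0.8]
grip_width: 0.0007
```

Call:
apply_moves([
  [0, 0, 0, 0, 0, 0, 0],
  [0, 0, 0, 0, 0, 0, 0],
])

```text
time: 31.65
position: [0.5066, 0.098, 0.1119]
tool_rot: [0.992, 0.126, -0.003, -0.0]
ft_force: [-0.2, 0.8, -0.3]
grip_width: 0.0005
```

Call:
apply_moves([
  [0, 0, 0.5, 0, 0, 0, 0],
  [0, 0, 1, 0, 0, 0, 0],
  [0, 0, 1.2, 0, 0, 0, 0],
  [0, 0, 1.4, 0, 0, 0, 0],
  [0, 0, 1.6, 0, 0, 0, 0],
])

```text
time: 32.07
position: [0.5089, 0.0983, 0.0979]
tool_rot: [0.992, 0.125, 0.0, -0.0]
ft_force: [-1.9, 2.8, 5.3]
grip_width: 0.0002
```

Run:
```python
from h import *
o=robot.get_obs();print(o['grip_width'],o['position'],o['ft_force'])
nav((*jw(0,.088)[:2],.0845),14.4)
```

```text
0.00016911671793551754 [0.50887452 0.0983388  0.09792314] [-1.93039496  2.78762098  5.33882648]
d [0.04 0.03 1.34] r [-0.04 -0.03  0.01] |d| 1.3
```

Call:
apply_moves([
  [0, 0, 0.3, 0, 0, 0, 0],
  [0, 0, 0.5, 0, 0, 0, 0],
  [0, 0, 0.7, 0, 0, 0, 0],
  [0, 0, 0.9, 0, 0, 0, 0],
  [0, 0, 1.0, 0, 0, 0, 0],
])

```text
time: 32.48
position: [0.5092, 0.0979, 0.0875]
tool_rot: [0.992, 0.126, 0.0, 0.0]
ft_force: [0.2, -0.3, -0.3]
grip_width: 0.0006
```

Call:
apply_moves([
  [0, 0, 0.1, 0, 0, 0, 0],
  [0, 0, 0.2, 0, 0, 0, 0],
  [0, 0, 0.3, 0, 0, 0, 0],
  [0, 0, 0.4, 0, 0, 0, 0],
  [0, 0, 0.4, 0, 0, 0, 0],
])

```text
time: 32.9
position: [0.5092, 0.0976, 0.0847]
tool_rot: [0.992, 0.126, 0.0, 0.0]
ft_force: [-3.1, 0.2, 12.1]
grip_width: 0.0005
```

Run:
```python
from h import *
o=robot.get_obs();print(o['grip_width'],o['position'],o['ft_force'])
```

```text
0.00046187543771197587 [0.5091735  0.09756081 0.08470573] [-3.13234838  0.19311862 12.07175502]
```

Call:
apply_moves([
  [0, 0, -2, 0, 0, 0, 0],
  [0, 0, -5, 0, 0, 0, 0],
  [-3, -2.5, -7, 0, 0, 0, 0.3],
  [-6, -5, -7, 0, 0, 0, 0.3],
  [-7.7, -7.2, -7, 0, 0, 0, 0.3],
], newtons=15)

```text
time: 33.32
position: [0.4133, 0.1484, 0.1543]
tool_rot: [0.992, 0.125, -0.001, -0.0]
ft_force: [-2.0, -0.1, -0.1]
grip_width: 0.0134
```

Call:
apply_moves([
  [0, 0, 0, 0, 0, 0, 0.3],
  [0, 0, 0, 0, 0, 0, 0.3],
  [0, 0, 0, 0, 0, 0, 0.3],
  [0, 0, 0, 0, 0, 0, 0.3],
])

```text
time: 33.65
position: [0.4184, 0.1479, 0.1534]
tool_rot: [0.992, 0.125, 0.001, 0.0]
ft_force: [0.3, -0.6, -0.5]
grip_width: 0.0254
```

Run:
```python
from h import *
o=robot.get_obs();print(o['grip_width'],o['position'],o['ft_force'])
nav(jw(-.077,.16),14.4)
s,_=snap('scene','s5.png'); t,_=snap('wrist','w7.png')
print(proj(load('w7.png'),[jw(-.077,.16),jw(0,.12,.037)]).round(0))
c=cv2.resize(s[150:270,240:400],(400,300),interpolation=3); a=cv2.resize(t,(400,300),interpolation=3)
cv2.imwrite('pics/c6.png',np.hstack([a,c])[:,:,::-1])
```

```text
0.025427229883785887 [0.41839626 0.14792276 0.15341884] [ 0.29236381 -0.59481499 -0.51786814]
d [-0.15 -0.12  9.84] r [ 0.03 -0.11 -0.02] |d| 9.8
[[281. 221.]
 [344. 120.]]
```

View pics/c6.png

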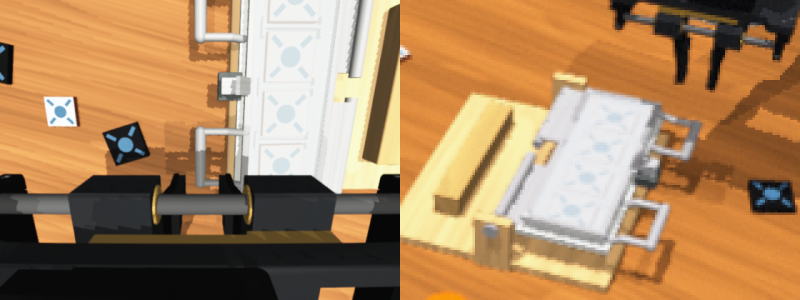

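Call:
apply_moves([
  [-0.15, -0.1, 3.5, 0, 0, 0, 0.3],
  [-0.15, -0.1, 7, 0, 0, 0, 0.3],
  [-0.15, -0.1, 8.7, 0, 0, 0, 0.3],
  [-0.15, -0.1, 9.7, 0, 0, 0, 0.3],
  [-0.15, -0.1, 9.7, 0, 0, 0, 0.3],
])

```text
time: 34.17
position: [0.4144, 0.1483, 0.0541]
tool_rot: [0.992, 0.125, -0.002, -0.0]
ft_force: [-0.0, 0.3, 0.5]
grip_width: 0.0261
```

Call:
apply_moves([
  [0, 0, 0, 0, 0, 0, 0.3],
  [0, 0, 0, 0, 0, 0, 0.05],
  [0, 0, 0, 0, 0, 0, 0.05],
  [0, 0, 0, 0, 0, 0, 0.05],
  [0, 0, 0, 0, 0, 0, 0.05],
], newtons=25)

```text
time: 34.58
position: [0.4155, 0.1491, 0.0572]
tool_rot: [0.992, 0.125, 0.001, -0.0]
ft_force: [0.2, 0.6, 1.3]
grip_width: 0.0113
```

Call:
apply_moves([
  [0, 0, 0, 0, 0, 0, 0.05],
  [0, 0, 0, 0, 0, 0, 0.05],
  [0, 0, 0, 0, 0, 0, 0.05],
])

```text
time: 34.83
position: [0.4155, 0.1491, 0.057]
tool_rot: [0.992, 0.126, 0.001, -0.0]
ft_force: [0.3, 1.1, 6.4]
grip_width: 0.0112
```

Call:
apply_moves([
  [0, 0, -0.1, 0, 0, 0, 0.05],
  [0, 0, -0.1, 0, 0, 0, 0.05],
  [0, 0, -0.1, 0, 0, 0, 0.05],
])

```text
time: 35.08
position: [0.4154, 0.1491, 0.0574]
tool_rot: [0.992, 0.125, 0.001, -0.0]
ft_force: [0.8, 2.3, -0.9]
grip_width: 0.0112
```

Call:
apply_moves([
  [0, 0, -0.1, 0, 0, 0, 0.05],
  [0, 0, -0.1, 0, 0, 0, 0.05],
  [0, 0, -0.1, 0, 0, 0, 0.05],
])

```text
time: 35.33
position: [0.4155, 0.1491, 0.0584]
tool_rot: [0.992, 0.125, 0.001, -0.0]
ft_force: [1.9, 2.5, -0.4]
grip_width: 0.0111
```

Call:
apply_moves([
  [0, 0, -0.1, 0, 0, 0, 0.05],
  [0, 0, -0.1, 0, 0, 0, 0.05],
  [0, 0, -0.1, 0, 0, 0, 0.05],
])

```text
time: 35.58
position: [0.4154, 0.149, 0.0594]
tool_rot: [0.992, 0.125, 0.001, -0.0]
ft_force: [3.2, 3.4, -0.9]
grip_width: 0.0115
```

Call:
apply_moves([
  [0, 0, -0.05, 0, 0, 0, 0.05],
  [0, 0, -0.05, 0, 0, 0, 0.05],
  [0, 0, -0.05, 0, 0, 0, 0.05],
])

```text
time: 35.83
position: [0.4154, 0.149, 0.0598]
tool_rot: [0.992, 0.125, 0.001, -0.0]
ft_force: [3.6, 4.1, -4.5]
grip_width: 0.0111
```

Call:
apply_moves([
  [0, 0, -0.05, 0, 0, 0, 0.05],
  [0, 0, -0.05, 0, 0, 0, 0.05],
  [0, 0, -0.05, 0, 0, 0, 0.05],
])

```text
time: 36.08
position: [0.4154, 0.149, 0.0601]
tool_rot: [0.992, 0.125, 0.0, -0.0]
ft_force: [4.2, 4.1, -7.5]
grip_width: 0.0112
```

Call:
apply_moves([
  [0, 0, -0.05, 0, 0, 0, 0.05],
  [0, 0, -0.05, 0, 0, 0, 0.05],
  [0, 0, -0.05, 0, 0, 0, 0.05],
])

```text
time: 36.33
position: [0.4154, 0.149, 0.0606]
tool_rot: [0.992, 0.125, 0.0, -0.0]
ft_force: [4.7, 3.0, -7.9]
grip_width: 0.0107
```

Call:
apply_moves([
  [0, 0, 0, 0, 0, 0, 0.05],
  [0, 0, 0, 0, 0, 0, 0.05],
  [0, 0, 0, 0, 0, 0, 0.05],
  [0, 0, 0, 0, 0, 0, 0.05],
  [0, 0, 0, 0, 0, 0, 0.05],
])

```text
time: 36.75
position: [0.4154, 0.149, 0.0605]
tool_rot: [0.992, 0.125, 0.0, -0.0]
ft_force: [4.3, 3.4, -7.5]
grip_width: 0.0112
```

Call:
apply_moves([
  [0, 0, -0.05, 0, 0, 0, 0.05],
  [0, 0, -0.05, 0, 0, 0, 0.05],
  [0, 0, -0.05, 0, 0, 0, 0.05],
  [0, 0, -0.05, 0, 0, 0, 0.05],
  [0, 0, -0.05, 0, 0, 0, 0.05],
])

```text
time: 37.17
position: [0.4154, 0.149, 0.061]
tool_rot: [0.992, 0.125, 0.0, -0.0]
ft_force: [4.4, 3.9, -7.9]
grip_width: 0.0108
```

Call:
apply_moves([
  [0, 0, 0.2, 0, 0, 0, 0.05],
  [0, 0, 0.45, 0, 0, 0, 0.05],
  [0, 0, 0.45, 0, 0, 0, 0.05],
])

```text
time: 37.42
position: [0.4154, 0.149, 0.0572]
tool_rot: [0.992, 0.125, 0.001, -0.0]
ft_force: [2.8, 3.0, 2.6]
grip_width: 0.0111
```

Call:
apply_moves([
  [0, 0, 0, 0, 0, 0, 0.3],
  [0, 0, 0, 0, 0, 0, 0.3],
  [0, 0, 0, 0, 0, 0, 0.3],
  [0, 0, 0, 0, 0, 0, 0.3],
  [0, 0, 0, 0, 0, 0, 0.3],
], newtons=15)

```text
time: 37.83
position: [0.4138, 0.1487, 0.0567]
tool_rot: [0.992, 0.126, -0.001, 0.0]
ft_force: [0.1, 0.3, -0.4]
grip_width: 0.0259
```

Call:
apply_moves([
  [0, 0, -3, 0, 0, 0, 0.3],
  [0, 0, -6, 0, 0, 0, 0.3],
  [0, 0, -9, 0, 0, 0, 0.3],
  [0, 0, -9, 0, 0, 0, 0.3],
])

```text
time: 38.17
position: [0.4172, 0.1492, 0.1508]
tool_rot: [0.992, 0.126, 0.004, 0.0]
ft_force: [0.8, 0.3, -0.2]
grip_width: 0.0264
```

Call:
apply_moves([
  [4, 0, 0, 0, 0, 0, 0.3],
  [8, 0, 0, 0, 0, 0, 0.3],
  [12, 0, 0, 0, 0, 0, 0.3],
  [15.4, 0, 0, 0, 0, 0, 0.3],
  [15.4, 0, 0, 0, 0, 0, 0.3],
])

```text
time: 38.58
position: [0.5719, 0.1883, 0.1471]
tool_rot: [0.992, 0.125, 0.005, -0.0]
ft_force: [0.7, -1.4, -0.2]
grip_width: 0.026
```

Call:
apply_moves([
  [0, 0, 0, 0, 0, 0, 0.3],
  [0, 0, 0, 0, 0, 0, 0.3],
  [0, 0, 0, 0, 0, 0, 0.3],
])

```text
time: 38.83
position: [0.5615, 0.1869, 0.146]
tool_rot: [0.992, 0.126, -0.002, 0.0]
ft_force: [-0.1, -0.6, 0.3]
grip_width: 0.0258
```

Run:
```python
from h import *
o=robot.get_obs();print(o['grip_width'],o['position'],o['ft_force'])
nav(jw(.077,.16),14.4)
t,_=snap('wrist','w8.png')
print(proj(load('w8.png'),[jw(.077,.16)]).round(0))
cv2.imwrite('pics/w8.png',t[:,:,::-1])
```

```text
0.02576095724828902 [0.56151429 0.18688042 0.1460128 ] [-0.11387997 -0.57284153  0.26700814]
d [0.48 0.1  9.1 ] r [-0.02  0.23  0.02] |d| 9.1
[[284. 217.]]
```

View pics/w8.png

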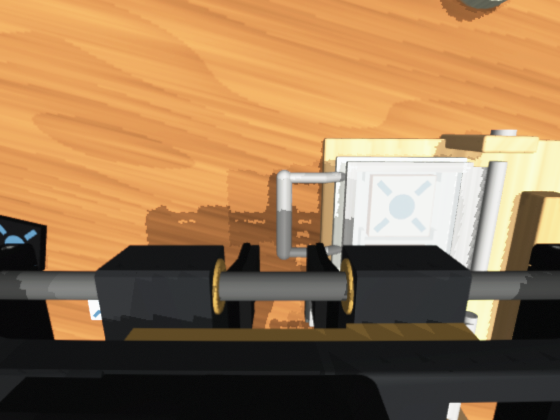

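Call:
apply_moves([
  [0.35, 0.05, 3, 0, 0, 0, 0.3],
  [0.35, 0.05, 6, 0, 0, 0, 0.3],
  [0.35, 0.05, 8, 0, 0, 0, 0.3],
  [0.35, 0.05, 9, 0, 0, 0, 0.3],
  [0.35, 0.05, 9, 0, 0, 0, 0.3],
])

```text
time: 39.3
position: [0.5648, 0.1872, 0.0547]
tool_rot: [0.992, 0.125, -0.003, 0.0]
ft_force: [-0.1, 0.1, 0.0]
grip_width: 0.0262
```

Call:
apply_moves([
  [0, 0, 0, 0, 0, 0, 0.3],
  [0, 0, 0, 0, 0, 0, 0.05],
  [0, 0, 0, 0, 0, 0, 0.05],
  [0, 0, 0, 0, 0, 0, 0.05],
  [0, 0, 0, 0, 0, 0, 0.05],
], newtons=40)

```text
time: 39.72
position: [0.5683, 0.1879, 0.0583]
tool_rot: [0.992, 0.125, 0.001, -0.0]
ft_force: [0.1, 0.8, 4.2]
grip_width: 0.0108
```

Call:
apply_moves([
  [0, 0, 0, 0, 0, 0, 0.05],
  [0, 0, 0, 0, 0, 0, 0.05],
  [0, 0, 0, 0, 0, 0, 0.05],
])

```text
time: 39.97
position: [0.5684, 0.1878, 0.0582]
tool_rot: [0.992, 0.125, 0.001, -0.0]
ft_force: [-0.4, 0.4, 6.6]
grip_width: 0.0107
```

Run:
```python
from h import *
o=robot.get_obs();print(o['grip_width'],o['position'],o['ft_force'])
nav(jw(.077,.16),14.4)
```

```text
0.010655014739415545 [0.5683625  0.18783027 0.05824156] [-0.41992061  0.40429148  6.59049586]
d [-0.25  0.02  0.32] r [ 0.01 -0.14  0.01] |d| 0.4
```

Call:
apply_moves([
  [0, 0.05, -1.4, 0, 0, 0, 0.05],
  [0, 0.2, -2.8, 0, 0, 0, 0.05],
  [0, 0.5, -4.1, 0, 0, 0, 0.05],
  [0, 1, -5.5, 0, 0, 0, 0.05],
  [0, 1.5, -6.8, 0, 0, 0, 0.05],
])

```text
time: 40.38
position: [0.5715, 0.175, 0.1241]
tool_rot: [0.992, 0.125, 0.0, -0.002]
ft_force: [4.5, 5.7, -9.3]
grip_width: 0.0106
```

Call:
apply_moves([
  [0, 0, 0, 0, 0, 0, 0.05],
  [0, 0, 0, 0, 0, 0, 0.05],
])

```text
time: 40.55
position: [0.5717, 0.1745, 0.1253]
tool_rot: [0.992, 0.125, 0.001, -0.001]
ft_force: [1.1, 5.7, -1.5]
grip_width: 0.0109
```

Run:
```python
from h import *
o=robot.get_obs();print(o['grip_width'],o['position'],o['ft_force'])
a=np.radians(25); nav(jw(.077,.16*np.cos(a),.16*np.sin(a)),14.4)
s,_=snap('scene','s6.png')
cv2.imwrite('pics/c7.png',cv2.resize(s[130:290,220:420],(600,480),interpolation=3)[:,:,::-1])
```

```text
0.010859503002519998 [0.57165455 0.17453596 0.12526933] [ 1.10469673  5.69786619 -1.51347897]
d [-0.24  0.15  0.26] r [-0.13 -0.15 -0.06] |d| 0.4
```

View pics/c7.png

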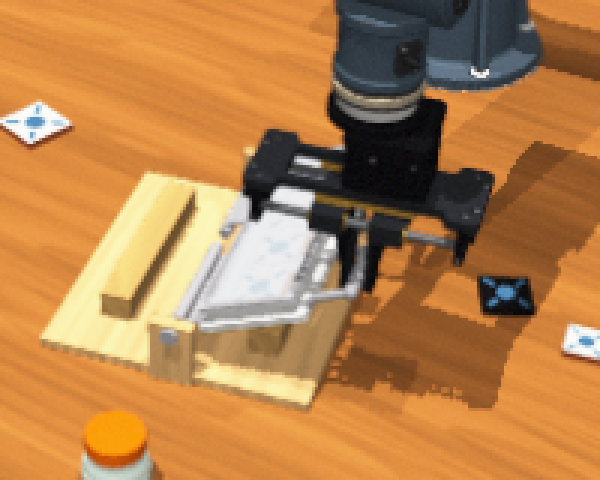

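Tray rises with the lid latched on it, the bar held. Continue the arc.

Call:
apply_moves([
  [0, 0.65, -1.2, 0, 0, 0, 0.05],
  [0, 1.4, -2.4, 0, 0, 0, 0.05],
  [0, 2.3, -3.5, 0, 0, 0, 0.05],
  [0, 3.2, -4.5, 0, 0, 0, 0.05],
  [0, 4.3, -5.4, 0, 0, 0, 0.05],
])

```text
time: 41.02
position: [0.5808, 0.1382, 0.1796]
tool_rot: [0.992, 0.124, 0.0, -0.007]
ft_force: [-2.8, 19.5, 7.7]
grip_width: 0.0107
```

Call:
apply_moves([
  [0, 1.1, -0.8, 0, 0, 0, 0.05],
  [0, 2.3, -1.6, 0, 0, 0, 0.05],
  [0, 3.5, -2.2, 0, 0, 0, 0.05],
  [0, 4.8, -2.8, 0, 0, 0, 0.05],
  [0, 6.1, -3.2, 0, 0, 0, 0.05],
])

```text
time: 41.43
position: [0.5959, 0.0786, 0.2148]
tool_rot: [0.992, 0.125, 0.001, -0.006]
ft_force: [-6.5, 13.9, 19.7]
grip_width: 0.0112
```

Run:
```python
from h import *
o=robot.get_obs();print(o['grip_width'],o['position'],o['ft_force'])
a=np.radians(75); nav(jw(.077,.16*np.cos(a),.16*np.sin(a)),14.4)
```

```text
0.011179995180605161 [0.59591928 0.07862346 0.21481559] [-6.45584046 13.94898058 19.73659388]
d [-0.2   0.62  0.52] r [-0.63 -0.16  0.01] |d| 0.8
```

Call:
apply_moves([
  [0, 0, -0.1, 0, 0, 0, 0.05],
  [0, 0, -0.2, 0, 0, 0, 0.05],
  [0, 0, -0.2, 0, 0, 0, 0.05],
], newtons=25)

```text
time: 41.68
position: [0.597, 0.0744, 0.2158]
tool_rot: [0.992, 0.125, 0.001, -0.001]
ft_force: [-3.9, 6.2, 15.1]
grip_width: 0.0114
```

Run:
```python
from h import *
o=robot.get_obs();print(o['grip_width'],o['position'],o['ft_force'])
a=np.radians(75); nav(jw(.077,.16*np.cos(a),.16*np.sin(a)),14.4)
s,_=snap('scene','s7.png')
cv2.imwrite('pics/c8.png',cv2.resize(s[90:290,220:420],(600,600),interpolation=3)[:,:,::-1])
```

```text
0.011356369796309964 [0.59702105 0.0743634  0.21577208] [-3.88340562  6.15360546 15.0561126 ]
d [-0.2   0.18  0.62] r [-0.15 -0.15  0.01] |d| 0.7
```

View pics/c8.png

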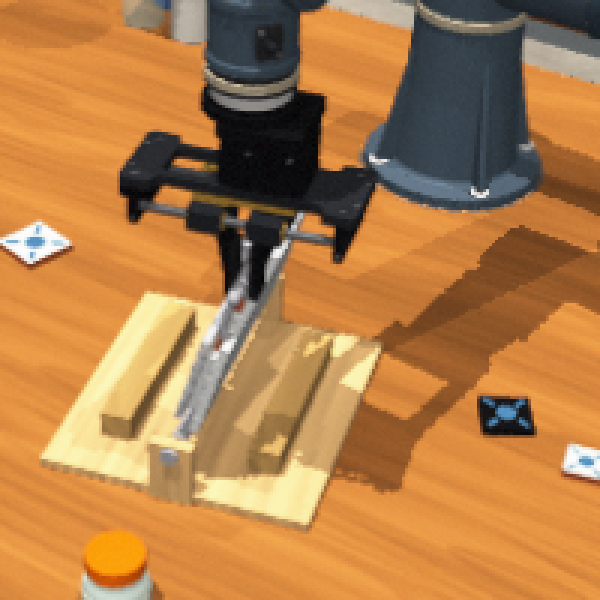

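Call:
apply_moves([
  [0, 1.2, -0.5, 0, 0, 0, 0.05],
  [0, 2.4, -0.7, 0, 0, 0, 0.05],
  [0, 3.6, -0.8, 0, 0, 0, 0.05],
  [0, 4.8, -0.8, 0, 0, 0, 0.05],
  [0, 6, -0.7, 0, 0, 0, 0.05],
])

```text
time: 42.15
position: [0.6115, 0.016, 0.2205]
tool_rot: [0.992, 0.126, -0.0, -0.002]
ft_force: [-0.7, 4.5, 2.7]
grip_width: 0.011
```

```bash
cat > st.py <<'E'
from h import *
o=robot.get_obs(); v=R.from_euler('z',J[2]).inv().apply(o['position']-np.array([J[0],J[1],.055]))*1000
f=R.from_euler('z',J[2]).inv().apply(o['ft_force'])
print(o['time'],'w',round(o['grip_width'],4),'jig',v.round(1),'r',np.hypot(v[1],v[2]).round(1),'ang',np.degrees(np.arctan2(v[2],v[1])).round(1),'F',f.round(1)); nav(o['position'],14.4)
E
python3 st.py
```

```text
42.15 w 0.011 jig [ 78.4 -17.  165.5] r 166.4 ang 95.9 F [0.4 4.5 2.7]
d [0. 0. 0.] r [-0.2  -0.01  0.03] |d| 0.0
```

Call:
apply_moves([
  [0, 1.1, 0.15, 0, 0, 0, 0.05],
  [0, 2.2, 0.4, 0, 0, 0, 0.05],
  [0, 3.3, 0.7, 0, 0, 0, 0.05],
  [0, 4.3, 1.1, 0, 0, 0, 0.05],
  [0, 5.3, 1.5, 0, 0, 0, 0.05],
])

```text
time: 42.57
position: [0.6249, -0.038, 0.204]
tool_rot: [0.992, 0.125, -0.001, -0.0]
ft_force: [-0.7, 4.0, 0.2]
grip_width: 0.0112
```

Call:
apply_moves([
  [0, 1, 0.5, 0, 0, 0, 0.05],
  [0, 1.9, 1.1, 0, 0, 0, 0.05],
  [0, 2.8, 1.8, 0, 0, 0, 0.05],
  [0, 3.7, 2.5, 0, 0, 0, 0.05],
  [0, 4.5, 3.3, 0, 0, 0, 0.05],
])

```text
time: 42.98
position: [0.636, -0.0818, 0.1707]
tool_rot: [0.992, 0.125, -0.001, 0.0]
ft_force: [-3.8, 0.6, 0.0]
grip_width: 0.011
```

```bash
python3 st.py
```

```text
42.9833 w 0.011 jig [  77.8 -117.8  115.7] r 165.1 ang 135.5 F [-3.5  1.5  0. ]
d [0. 0. 0.] r [-0.01  0.11  0.01] |d| 0.0
```

Call:
apply_moves([
  [0, 0.9, 1, 0, 0, 0, 0.05],
  [0, 1.7, 2.2, 0, 0, 0, 0.05],
  [0, 2.4, 3.4, 0, 0, 0, 0.05],
  [0, 2.9, 4.4, 0, 0, 0, 0.05],
  [0, 3.3, 5.4, 0, 0, 0, 0.05],
])

```text
time: 43.4
position: [0.6441, -0.1136, 0.1161]
tool_rot: [0.992, 0.125, -0.001, 0.0]
ft_force: [-4.9, -1.5, 0.6]
grip_width: 0.0111
```

Call:
apply_moves([
  [0, 0.4, 1.3, 0, 0, 0, 0.05],
  [0, 0.7, 2.7, 0, 0, 0, 0.05],
  [0, 0.8, 3.7, 0, 0, 0, 0.05],
  [0, 0.9, 4.5, 0, 0, 0, 0.05],
  [0, 0.9, 5, 0, 0, 0, 0.05],
])

```text
time: 43.82
position: [0.6464, -0.1223, 0.0661]
tool_rot: [0.992, 0.126, -0.001, 0.001]
ft_force: [-4.4, -3.5, -1.0]
grip_width: 0.0111
```

```bash
python3 st.py
```

```text
43.8167 w 0.0111 jig [  77.8 -159.6   11.1] r 160.0 ang 176.0 F [-5.1 -2.3 -1. ]
d [0. 0. 0.] r [0.05 0.1  0.04] |d| 0.0
```

Lower gently until contact.

Call:
apply_moves([
  [0, 0, 0.2, 0, 0, 0, 0.05],
  [0, 0, 0.4, 0, 0, 0, 0.05],
  [0, 0, 0.6, 0, 0, 0, 0.05],
  [0, 0, 0.6, 0, 0, 0, 0.05],
])

```text
time: 44.15
position: [0.6465, -0.1224, 0.061]
tool_rot: [0.992, 0.126, -0.001, 0.001]
ft_force: [-4.6, -5.3, -2.0]
grip_width: 0.011
```

```bash
python3 st.py
```

```text
44.15 w 0.011 jig [  77.9 -159.7    6. ] r 159.8 ang 177.8 F [-5.8 -4.  -2. ]
d [0. 0. 0.] r [0.08 0.09 0.06] |d| 0.0
```

Call:
apply_moves([
  [0, 0, 0.2, 0, 0, 0, 0.05],
  [0, 0, 0.3, 0, 0, 0, 0.05],
  [0, 0, 0.3, 0, 0, 0, 0.05],
])

```text
time: 44.4
position: [0.6465, -0.1224, 0.0608]
tool_rot: [0.992, 0.126, -0.001, 0.001]
ft_force: [-9.5, -2.7, 11.7]
grip_width: 0.0112
```

Call:
apply_moves([
  [0, 0, 0.2, 0, 0, 0, 0.05],
  [0, 0, 0.3, 0, 0, 0, 0.05],
  [0, 0, 0.3, 0, 0, 0, 0.05],
])

```text
time: 44.65
position: [0.6466, -0.1224, 0.0605]
tool_rot: [0.992, 0.126, -0.0, 0.001]
ft_force: [-14.0, -1.1, 24.4]
grip_width: 0.0109
```

Call:
apply_moves([
  [0, 0, -0.4, 0, 0, 0, 0.05],
  [0, 0, -0.4, 0, 0, 0, 0.3],
  [0, 0, -0.4, 0, 0, 0, 0.3],
  [0, 0, -0.4, 0, 0, 0, 0.3],
  [0, 0, -0.4, 0, 0, 0, 0.3],
])

```text
time: 45.07
position: [0.6485, -0.1213, 0.0601]
tool_rot: [0.992, 0.126, 0.002, 0.001]
ft_force: [-0.0, -0.3, -1.8]
grip_width: 0.0245
```

Call:
apply_moves([
  [0, 0, 0, 0, 0, 0, 0.3],
  [0, 0, 0, 0, 0, 0, 0.3],
  [0, 0, -3, 0, 0, 0, 0.3],
  [0, 0, -6, 0, 0, 0, 0.3],
  [0, 0, -9, 0, 0, 0, 0.3],
])

```text
time: 45.48
position: [0.6467, -0.121, 0.15]
tool_rot: [0.992, 0.126, -0.001, -0.0]
ft_force: [-0.3, 0.5, 0.1]
grip_width: 0.0259
```

Call:
apply_moves([
  [-4, 0, -3, 0, 0, 0, 0.3],
  [-8, 0, -6, 0, 0, 0, 0.3],
  [-12, 2, -8, 0, 0, 0, 0.3],
  [-15, 6, -8, 0, 0, 0, 0.3],
  [-18, 9, -8, 0, 0, 0, 0.3],
])

```text
time: 45.9
position: [0.5089, -0.2301, 0.2306]
tool_rot: [0.992, 0.127, 0.002, 0.001]
ft_force: [1.0, -1.7, -0.6]
grip_width: 0.0264
```

Call:
apply_moves([
  [0, 0, 0, 0, 0, 0, 0.3],
  [0, 0, 0, 0, 0, 0, 0.3],
  [0, 0, 0, 0, 0, 0, 0.3],
])

```text
time: 46.15
position: [0.5092, -0.2296, 0.2282]
tool_rot: [0.992, 0.125, 0.0, -0.0]
ft_force: [0.4, 0.8, -0.5]
grip_width: 0.0262
```

Run:
```python
from h import *
t,_=snap('top','t9.png'); s,_=snap('scene','s9.png')
cv2.imwrite('pics/c9.png',np.hstack([cv2.resize(t[170:320,190:390],(400,300),interpolation=3),cv2.resize(s[150:300,200:400],(400,300),interpolation=3)])[:,:,::-1])
print(proj(load('t9.png'),[jw(.077,-.16),jw(-.077,-.16)]).round(1))
```

```text
[[327.3 203.5]
 [340.7 257.2]]
```

View pics/c9.png

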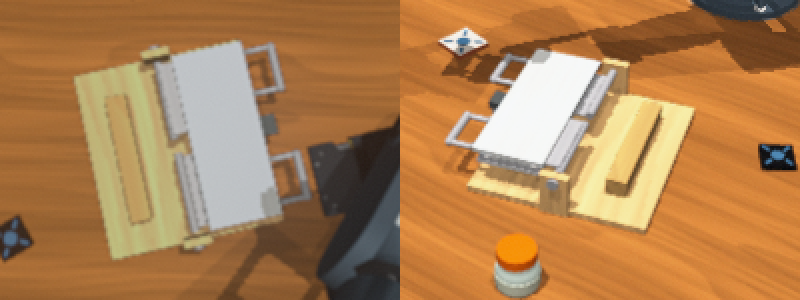

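```bash
python3 -c "
from rig import robot
print(robot.get_obs()['joint_velocities'].round(3)); print(robot.hand_in())"
```

```text
[ 0.012  0.003 -0.    -0.005  0.001 -0.001]
the job is handed in; nothing more can be done
None
```

The job is handed in, after about 46 s of robot time. The hand-in gives no verdict.

- **Tiles:** All four 48 mm tiles were laid glaze up, one to a pocket. The top and scene views confirmed this before I closed the lid. I did not touch the small, large or black look-alikes.
- **Lid:** I folded it over and pressed it until the contact force dropped and the lid was down at its shut height, reading about 12 N at the end. The picture showed the catch nose over the lid's edge.
- **Tug:** I held about 7.5 to 8 N upward on the lid handle for over a second. That is a little above the 6 N asked for. The lid stayed shut.
- **Turnover:** Partway over, near 75°, the wrist showed up to about 20 N. The bar had slid about 3 mm in the grip; I corrected the path and carried on. Once the tray reached its stop I pressed on with up to 24 N, then backed off and let go.
- **Last pictures:** The tray lies upside down and level on the far side. Both handles are within about 2 px of their predicted places, and the catch sits at the lid's edge. The robot touches nothing.

**Not checked:** I did not measure the bystanders' or look-alikes' final positions. Once the tray was over, I could not see the tiles inside it.

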